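Dip-check the coolant tank with the gauge rod

ROBOT

A 6-joint arm with a two-finger parallel gripper is mounted at the origin on the work surface. World frame = base frame: x ahead of the robot, y to its left, z up, the work surface at z = 0. Lengths are in m, angles in rad, forces in N, time in s.
With the tool pointing down it reaches from about 0.425 to 0.925 m from the base axis. Payload 12.5 kg.
Tool frame: the origin (TCP) lies midway between the tips of the shut fingers; the grasp point (between the pads) lies 19 mm behind it; x points along the fingers, y is the direction in which the jaws open and shut, and the axes are right-handed (so a half turn about x gives the same grasp; the last joint's range is limited). The gripper opens to 85 mm and grips with 20 to 120 N. Pads are 22 mm wide; open, the fingers measure 114 mm over their backs; the gripper's body (76 mm by 85 mm) begins 54 mm behind the grasp point. The pads swing forward as they close: fully open they stand 13 mm farther back than shut.
Start: joints at [-1.427, 0.491, 1.559, -0, 1.092, -0.106], TCP at [0.155, -0.606, 0.21] pointing down, gripper open.
Joint ranges: [-3.1, 3.1], [-0.84, 2.19], [0.05, 2.79], [-1.13, 4.28], [0.06, 2.93], [-2.69, 2.69]. Speed limits (rad/s): [2.22, 2.22, 2.79, 3.14, 3.14, 3.14].

INTERFACE

Orientations are given as a rotation vector (axis times angle).
In Python, from cell import manip gives the robot as it stands. The module is installed in compiled form; this text tells all that it offers.
- The arm moves only by the tool drive_tool, never from a script. Its argument "increments" is one flat list of numbers, 7 for each row, row after row: the shift along the tool's x, y, z in m, then the turn, a rotation vector about the tool's x, y, z in rad, then the opening, from 0 (shut) to 1 (fully open). A call has 1 to 8 rows; each row is the pose to reach, as a shift and turn from the pose commanded when the call began, along the tool's axes at that moment; what a row does not reach only later rows make up. A row lasts 1/10 s, in which the tool goes at most 50 mm and 8.59 degrees, less where a joint would pass 70% of its speed; a pose out of reach is approached as far as the arm can. A call with a gripper value outside its range is refused whole. The fingers move at their own pace and stop on an object; "force" is the grip in N (left out, the last holds). Time passes only in rows, so rows that repeat a pose let the fingers close. It gives the time, the measured TCP pose, the force and the opening at its end, in the units of the state.
- manip.get_obs(): the state, without advancing time (a new reading comes with each control period).
- manip.camera(name): name is "scene" or "top" or "wrist"; returns the picture (400x640x3 uint8, red, green, blue); there is no depth.
- manip.calibration(name): a dict with "mtx" (3x3 intrinsics, pixels), "pose" (4x4, takes a point from camera to world coordinates). Camera axes: x right, y up, looking along -z (the intrinsics and any distortion apply to the point x, -y, -z); pixel columns grow to the right and rows downward; lengths in m; the calibration is good to about 2 mm. A picture is of the moment at which its call begins: read the wrist's pose just before it. calibration takes no time and is no camera call; for the wrist camera it gives the pose at the moment of the call.
- manip.sign_off(): hands the job in, once; it reports no verdict.
The state is a dict: "time_s": time; "q": joint angles; "dq": joint speeds; "tau": joint torques, N m; "tcp_pos": TCP position; "tool_rot": TCP orientation; "ft_force": force on the tool from outside, world axes, zero at the start; "ft_torque": the same for the moment, N m; "grip_width": finger opening in m.
Only numpy, scipy, OpenCV 4.12 (cv2) and the standard library are available. Lean on these libraries where they do the work, as an engineer would, in place of code of your own. Each camera call takes 0.05 s, during which the arm holds its last target.

TASK

Swing up the gauge case's lid (it has an orange tab) until it rests open on its stop, then take out the orange-handled gauge rod and push it down the tank's sloping brass tube until the collar stops against the mouth; leave it there for a second. Then draw it right out and hold it level, as for reading, with its tip about 10 cm above the middle of the white reading tray. Finish while still gripping the rod there, motionless and clear of everything else, with the lid left open and the other things on the bench not disturbed.

Things in the scene. Friction and masses are not known exactly. Their poses are not given: they have to be found in the camera images.
- lid_tab (a point): Centre of the orange pull tab on the front edge of the grey case lid (160 x 280 x 8 mm, 0.25 kg). The tab lies in the lid's plane, 30 mm wide along the hinge, 12 mm thick, projecting 32 mm beyond the edge (this point 22 mm); free space below. Pinched from above across its 30 mm, it can turn between the fingers as the lid swings. While shut: x towards the hinge, y along it, z up.
- lid_hinge (a point): Point on the lid's hinge axis, in line with the tab, 182 mm from lid_tab, 56 mm above the table. Its y axis is the hinge axis; while the lid is shut its x axis points away from the tab.
- lid (a joint): Lid angle in rad: 0 shut, 2.0 fully open on its stop (past upright, leaning back, away from where the tab was). The hinge is loose: let go before upright the lid falls shut; let go beyond about 1.65 it falls on to its stop and stays.
- case: The fixed gauge case, an open blue box 160 (x) x 280 (y) x 55 mm, walls and floor 5 mm; origin under its centre, z up, x towards the hinge, y along its length. The rod lies in it along y, tip to +y, axis 34 mm above the table (29 mm above the case floor), 20 mm off centre on the tab's side; 45 mm free beside the handle on the tab's side, 45 mm on the other.
- rod_grip (a point): Centre of the gauge rod's orange handle, a bar 90 mm long (x), 20 mm wide (y), 22 mm high (z); at the start the rod lies level in rubber cradles in the case, z up. x runs along the rod's axis towards its tip. The whole rod is 224 mm long, about 0.12 kg; its centre of mass is about 25 mm from this point towards the tip.
- rod_collar (a point): On the rod's axis, at the tip side of its brass collar (the stop face; collar 30 mm in diameter, 8 mm thick), 59 mm from rod_grip towards the tip; x along the axis towards the tip.
- rod_tip (a point): Rounded tip of the 9 mm steel rod, 120 mm beyond the collar's stop face.
- rod: The same gauge rod; origin at the same point as rod_collar, x along its axis towards the tip.
- tube_mouth (a point): Centre of the open upper end of the tank's brass guide tube: bore 16 mm, outside 24 mm, straight, 35 degrees above level, 175 mm above the table. z axis: out of the tube along its axis (up, away from the tank), so the rod goes in along -z; x is level. The rod goes in 120 mm, until the collar meets the rim, without touching bottom.
- tank: The fixed coolant tank, a white box 200 (x) x 220 (y) x 160 mm with a 12 mm high cap on top; origin 10 mm to the -y side of the box's centre, on the table. The tube comes out of its -y face and its mouth is at (0, -160, 175) mm in this frame.
- tray_mid (a point): Middle of the white reading tray's floor, 6 mm above the table; the fixed tray is 120 x 100 mm with a 10 mm high rim.
- bottle: Bystander: white bottle with a blue cap, 68 mm across, 140 mm tall; origin under its centre.
- rack: Bystander: blue rack of capped sample tubes, 70 x 160 x 92 mm; origin under its centre.
- beaker: Bystander: glass beaker, 64 mm across, 80 mm tall; origin under its centre.
- jar: Bystander: amber jar with a black lid, 60 mm across, 70 mm tall; origin under its centre.
- ruler: Bystander: steel rule lying flat, 25 x 160 x 4 mm; origin under its centre, y along its length.
- wipes: Bystander: cardboard wipes box, 200 x 90 x 70 mm; origin under its centre.
Not all that is in view belongs to the job. Of the things that look like the part that bears tray_mid, the middle-sized one is meant.

How it is judged:
By the outcome, as a careful person would: the job done as asked, in the order asked, and still so for the second after the job is handed in, while the arm keeps its last pose, push and grip.
It also fails if it takes over 72 s, if anything falls off the work surface, if the arm or the gripper's body presses on something with over 40 N, if the wrist force passes 120 N, or if a joint passes its speed limit or range.

## Working session

There is one attempt and no reset: what is moved stays moved. The work goes in short steps, Python scripts to look and compute and a tool call to move; the robot and the scene stay as the last step left them, time stands still between calls to the robot, and variables do not carry over. Pictures are saved under pics/ and viewed, and the job is handed in when it is done.

Besides the shell and the picture viewer there is one more tool, called as a command line: name --argument value ..., lists and objects as JSON in quotes. drive_tool: Moves the arm, as the interface text tells. Its arguments: {"type":"object","properties":{"increments":{"type":"array","items":{"type":"number"}},"force":{"type":"number"}},"required":["increments"]}

```bash
ls; mkdir -p pics
python3 - <<'E'
from cell import manip
import cv2,numpy as np
o=manip.get_obs();print({k:np.round(v,4).tolist() for k,v in o.items()})
for n in("scene","top","wrist"):
    c=manip.calibration(n);print(n,np.round(c["mtx"],2).tolist(),np.round(c["pose"],4).tolist(),[k for k in c])
    im=manip.camera(n);cv2.imwrite(f"pics/{n}0.png",im[:,:,::-1])
E
```

```text
pics
{'time_s': 0.0, 'q': [-1.4266, 0.4916, 1.5595, 0.0, 1.0917, -0.1056], 'dq': [-0.0005, -0.001, -0.0009, 0.0035, 0.0022, -0.0002], 'tau': [-0.0035, -61.845, -26.1588, -0.0002, 0.0041, -0.0], 'tcp_pos': [0.1545, -0.6053, 0.2098], 'tool_rot': [2.089, 0.2635, -2.089], 'ft_force': [0.0557, 0.0246, -0.4516], 'ft_torque': [-0.017, 0.0121, 0.0306], 'grip_width': 0.0852}
scene [[386.42, 0.0, 320.13], [0.0, 386.42, 202.87], [0.0, 0.0, 1.0]] [[-0.2709, -0.6145, 0.741, 1.4135], [0.9625, -0.1602, 0.219, 0.3535], [-0.0158, 0.7725, 0.6348, 0.9067], [0.0, 0.0, 0.0, 1.0]] ['mtx', 'pose']
top [[504.37, 0.0, 322.71], [0.0, 504.37, 195.09], [0.0, 0.0, 1.0]] [[-0.0165, 0.9921, -0.1245, 0.3581], [-0.9999, -0.0158, 0.0068, 0.0905], [0.0048, 0.1245, 0.9922, 1.5033], [0.0, 0.0, 0.0, 1.0]] ['mtx', 'pose']
wrist [[278.35, 0.0, 320.1], [0.0, 278.35, 203.09], [0.0, 0.0, 1.0]] [[0.2472, 0.927, 0.2819, 0.2251], [-0.969, 0.2369, 0.0707, -0.5876], [-0.0012, -0.2906, 0.9568, 0.3734], [0.0, 0.0, 0.0, 1.0]] ['mtx', 'pose']
```

View pics/scene0.png

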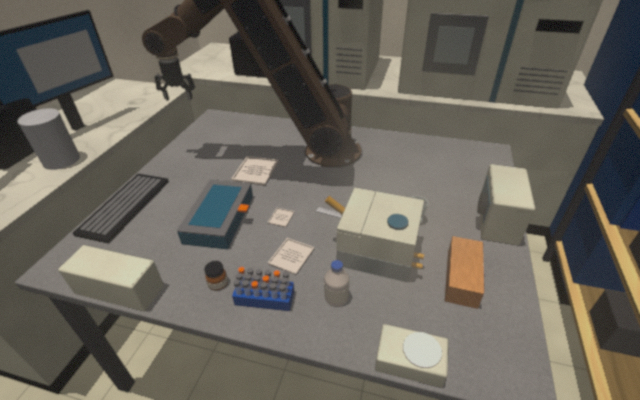

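View pics/top0.png

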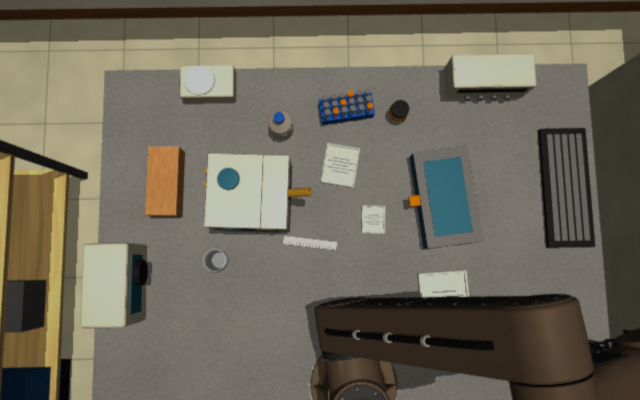

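View pics/wrist0.png

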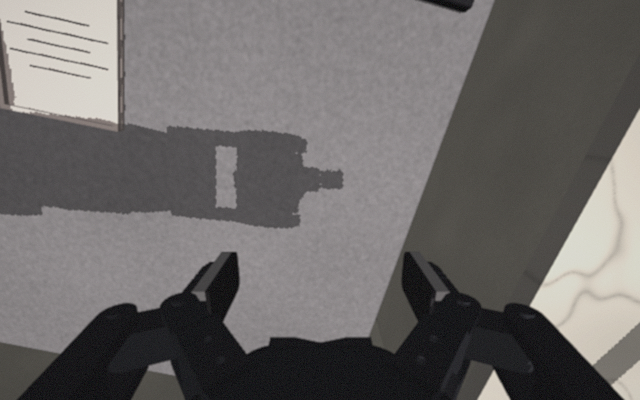

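The views show the case at top-image ~(445,197) with its tab at (415,201), and the tank's tube mouth at ~(312,192). Tray candidates are at (341,165), (373,220) and (443,285). I'll measure these next.

```bash
cat > h.py <<'E'
import numpy as np,cv2
from scipy.spatial.transform import Rotation as R
from cell import manip
def ray(c,px):
    K,P=c["mtx"],c["pose"]
    v=np.linalg.inv(K)@[px[0],px[1],1.]
    d=P[:3,:3]@(v*[1,-1,-1]); return P[:3,3],d/np.linalg.norm(d)
def onz(c,px,z):
    o,d=ray(c,px); return o+d*(z-o[2])/d[2]
def proj(c,X):
    P=c["pose"];v=P[:3,:3].T@(np.asarray(X)-P[:3,3])*[1,-1,-1]
    p=c["mtx"]@v; return p[:2]/p[2]
def tri(cs,pxs):
    A=np.zeros((3,3));b=np.zeros(3)
    for c,p in zip(cs,pxs):
        o,d=ray(c,p);M=np.eye(3)-np.outer(d,d);A+=M;b+=M@o
    X=np.linalg.solve(A,b); return X,[np.round(proj(c,X)-p,1).tolist() for c,p in zip(cs,pxs)]
E
python3 - <<'E'
from h import *
c=manip.calibration("top");im=cv2.imread("pics/top0.png")
hsv=cv2.cvtColor(im,cv2.COLOR_BGR2HSV)
m=cv2.inRange(hsv,(0,0,170),(179,70,255))
cs,_=cv2.findContours(m,cv2.RETR_EXTERNAL,cv2.CHAIN_APPROX_NONE)
for k in cs:
    if cv2.contourArea(k)<300: continue
    b=cv2.boxPoints(cv2.minAreaRect(k)); w=np.array([onz(c,p,0.012) for p in b])
    print(np.round(cv2.minAreaRect(k)[0],1),"mid",np.round(w.mean(0),4),"sides",np.round([np.linalg.norm(w[0]-w[1]),np.linalg.norm(w[1]-w[2])],3),np.round(w[:,:2],3).tolist())
# enlarged crops
cv2.imwrite("pics/topA.png",cv2.resize(im[120:320,270:500],None,fx=3.4,fy=2.9,interpolation=cv2.INTER_CUBIC)[:590])
cv2.imwrite("pics/topB.png",cv2.resize(im[130:260,395:495],None,fx=4.5,fy=4.5,interpolation=cv2.INTER_CUBIC))
s=cv2.imread("pics/scene0.png")
cv2.imwrite("pics/scA.png",cv2.resize(s[150:290,170:440],None,fx=2.9,fy=2.9,interpolation=cv2.INTER_CUBIC))
E
```

```text
[443.3 284.3] mid [ 0.2772 -0.2673  0.012 ] sides [0.141 0.069] [[0.308, -0.196], [0.315, -0.337], [0.246, -0.338], [0.239, -0.198]]
[373. 219.] mid [ 0.4715 -0.0676  0.012 ] sides [0.065 0.077] [[0.511, -0.036], [0.51, -0.101], [0.432, -0.099], [0.433, -0.034]]
[100.9 278.7] mid [0.3144 0.7304 0.012 ] sides [0.451 0.146] [[0.093, 0.802], [0.544, 0.802], [0.535, 0.656], [0.085, 0.662]]
[246.  190.7] mid [0.563  0.3086 0.012 ] sides [0.218 0.245] [[0.461, 0.433], [0.679, 0.427], [0.665, 0.182], [0.448, 0.192]]
[339.9 164.9] mid [0.636  0.0273 0.012 ] sides [0.115 0.098] [[0.588, 0.086], [0.701, 0.065], [0.683, -0.031], [0.571, -0.01]]
[ 22.7 134.6] mid [0.7437 0.9823 0.012 ] sides [0.066 0.148] [[0.74, 1.061], [0.803, 1.041], [0.748, 0.904], [0.685, 0.924]]
[ 73. 161.] mid [0.6611 0.8272 0.012 ] sides [0.169 0.22 ] [[0.772, 0.917], [0.77, 0.748], [0.55, 0.739], [0.553, 0.905]]
[152.5  59.5] mid [0.9742 0.5973 0.012 ] sides [0.163 0.055] [[1.003, 0.68], [1.0, 0.516], [0.946, 0.515], [0.948, 0.678]]
[82.9 85.8] mid [0.895  0.8072 0.012 ] sides [0.28  0.181] [[0.793, 0.931], [1.061, 0.85
[... 357 characters left out ...]
0.012], [1.003, -0.232], [0.944, -0.229], [0.948, -0.01]]
[497.1  65.6] mid [ 0.9393 -0.4644  0.012 ] sides [0.448 0.129] [[1.005, -0.244], [1.003, -0.692], [0.874, -0.683], [0.876, -0.239]]
[241.  42.] mid [1.0267 0.3253 0.012 ] sides [0.186 0.026] [[1.041, 0.418], [1.038, 0.232], [1.012, 0.233], [1.015, 0.418]]
[310.5  40.5] mid [1.0285 0.1101 0.012 ] sides [0.22  0.029] [[1.045, 0.22], [1.042, -0.0], [1.012, 0.0], [1.015, 0.22]]
[388.5  39.5] mid [ 1.0283 -0.1319  0.012 ] sides [0.196 0.029] [[1.044, -0.034], [1.042, -0.23], [1.012, -0.229], [1.015, -0.034]]
[450.5  38. ] mid [ 1.0304 -0.3246  0.012 ] sides [0.165 0.033] [[1.048, -0.243], [1.046, -0.408], [1.013, -0.406], [1.015, -0.242]]
```

View pics/topA.png

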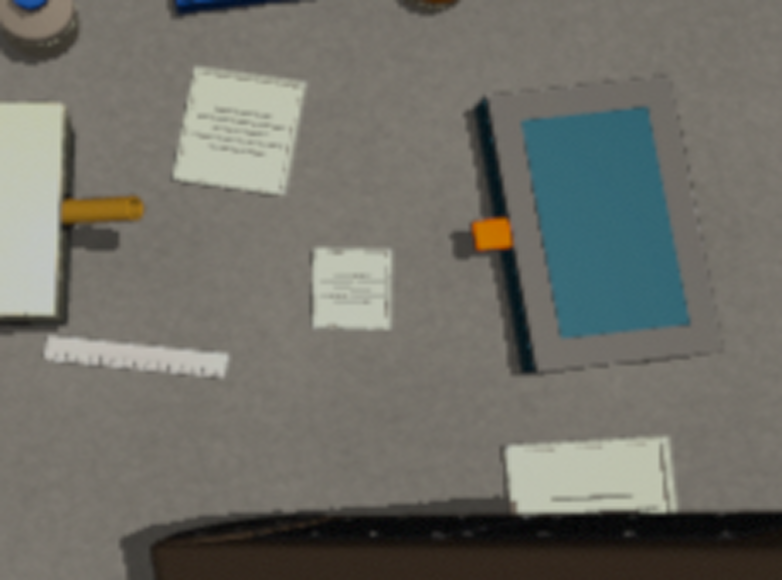

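View pics/topB.png

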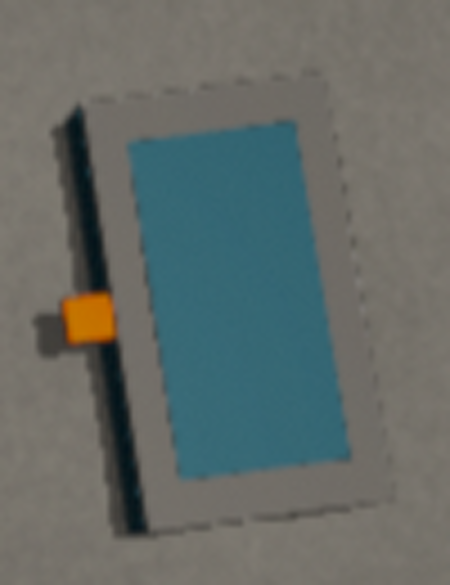

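View pics/scA.png

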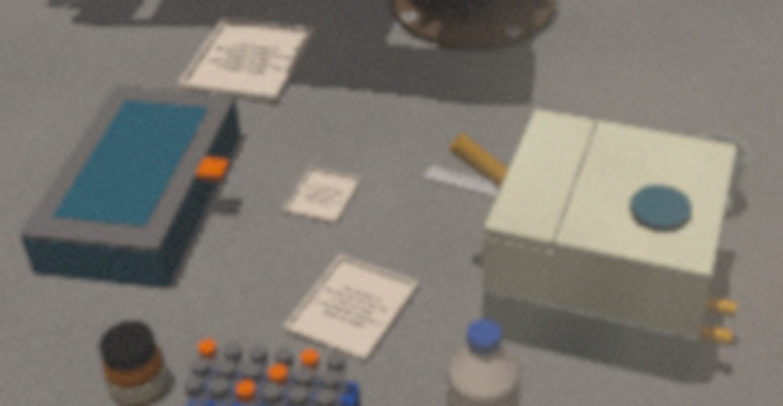

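The trays measure as follows: (341,165) is about 115x98 mm, (373,220) about 77x65 mm, and (443,285) at least 141 mm wide and partly hidden. The middle-sized one, (341,165), matches 120x100. The crop confirms three printed white trays, with this one between the bottle and the case. Next are the case pose and the tube.

Run:
```python
from h import *
c=manip.calibration("top");im=cv2.imread("pics/top0.png");s=manip.calibration("scene");si=cv2.imread("pics/scene0.png")
def comps(im,lo,hi,roi,amin=20):
    hsv=cv2.cvtColor(im,cv2.COLOR_BGR2HSV);m=cv2.inRange(hsv,lo,hi)
    z=np.zeros_like(m);x0,y0,x1,y1=roi;z[y0:y1,x0:x1]=m[y0:y1,x0:x1]
    k,_=cv2.findContours(z,cv2.RETR_EXTERNAL,cv2.CHAIN_APPROX_NONE)
    return [q for q in k if cv2.contourArea(q)>amin]
for q in comps(im,(5,180,120),(20,255,255),(400,180,430,220)):
    r=cv2.minAreaRect(q);w=[onz(c,p,.062)[:2] for p in cv2.boxPoints(r)];print("tab",r,np.round(w,4).tolist(),np.round(np.mean(w,0),4))
for q in comps(im,(90,80,50),(115,255,200),(423,150,475,245),200):
    r=cv2.minAreaRect(q);w=np.array([onz(c,p,.060)[:2] for p in cv2.boxPoints(r)]);print("panel",r,np.round(w,4).tolist(),np.round(np.mean(w,0),4))
    for i in range(4):
        d=w[(i+1)%4]-w[i];print(np.linalg.norm(d).round(4),np.degrees(np.arctan2(d[1],d[0])).round(1))
for q in comps(im,(12,100,80),(28,255,255),(285,180,330,205)):
    print("tube",cv2.minAreaRect(q)); print(q[:,0].tolist())
for q in comps(si,(10,100,80),(28,255,255),(315,190,350,225)):
    print("tube s",cv2.minAreaRect(q)); print(q[:,0].tolist())
for q in comps(si,(3,150,120),(20,255,255),(230,200,255,220),5):
    M=cv2.moments(q);print("tab s",M['m10']/M['m00'],M['m01']/M['m00'])
```

```text
tab ((414.5, 200.0), (10.0, 11.0), 90.0) [[0.5352, -0.1681], [0.5347, -0.1998], [0.5057, -0.1987], [0.5062, -0.167]] [ 0.5205 -0.1834]
panel ((447.5621643066406, 196.22705078125), (76.31768798828125, 37.742942810058594), 81.02737426757812) [[0.6331, -0.2129], [0.6489, -0.3224], [0.4288, -0.3455], [0.4138, -0.2379]] [ 0.5311 -0.2797]
0.1107 -81.8
0.2212 -174.0
0.1086 98.0
0.2208 6.5
tube ((299.46002197265625, 191.7799835205078), (8.59785270690918, 23.35287857055664), 86.8201675415039)
[[308, 187], [307, 188], [306, 188], [305, 188], [304, 188], [303, 188], [302, 188], [301, 188], [300, 188], [299, 188], [298, 188], [297, 188], [296, 188], [295, 189], [294, 189], [293, 189], [292, 189], [291, 188], [290, 188], [289, 189], [288, 189], [288, 190], [288, 191], [288, 192], [288, 193], [288, 194], [288, 195], [288, 196], [289, 196], [290, 196], [291, 196], [292, 196], [293, 196], [294, 196], [295, 196], [296, 196], [297, 196], [298, 196], [299, 196], [300, 196], [301, 196], [302, 195], [303, 195], [304, 195], [305, 195], [306, 195], [307, 195], [308, 195], [309, 195], [310, 195], [311, 194], [311, 193], [311, 192], [311, 191], [311, 190], [311, 189], [310, 188], [309, 187]]
tube s ((334.8600158691406, 204.02001953125), (20.200002670288086, 6.199999809265137), 36.869895935058594)
[[329, 196], [328, 197], [327, 198], [326, 199], [326, 200], [326, 201], [327, 202], [328, 202], [329, 203], [330, 204], [331, 205], [332, 205], [333, 206], [334, 207], [335, 208], [336, 208], [337, 209], [338, 210], [339, 210], [340, 211], [341, 212], [342, 211], [343, 210], [343, 209], [344, 208], [343, 207], [342, 206], [341, 205], [340, 205], [339, 204], [338, 203], [337, 202], [336, 201], [335, 201], [334, 200], [333, 199], [332, 198], [331, 198], [330, 197]]
tab s 242.84561403508772 207.1263157894737
```

```bash
cat >> h.py <<'E'
def Rt(x,y):
    x=np.array(x,float);x/=np.linalg.norm(x);y=np.array(y,float);y-=x*(x@y);y/=np.linalg.norm(y)
    return np.column_stack([x,y,np.cross(x,y)])
def state():
    o=manip.get_obs();return np.array(o["tcp_pos"]),R.from_rotvec(o["tool_rot"]).as_matrix(),o
def rel(p,Rm,flip=True):
    p0,R0,o=state()
    best=None
    for f in ([0,1] if flip else [0]):
        T=Rm@np.diag([1,-1,-1]) if f else Rm
        rv=R.from_matrix(R0.T@T).as_rotvec()
        if best is None or np.linalg.norm(rv)<np.linalg.norm(best):best=rv
    print("shift",np.round(R0.T@(np.array(p)-p0),4).tolist(),"turn",np.round(best,4).tolist())
yaw=np.radians(6.2)
cx=np.array([np.sin(yaw),-np.cos(yaw),0]);cy=np.array([np.cos(yaw),np.sin(yaw),0]);ez=np.array([0,0,1.])
tab=np.array([0.520,-0.177,0.056]);hinge=tab+0.182*cx
E
python3 - <<'E'
from h import *
p,R0,o=state();print(np.round(R0,3))
rel([0.45,-0.27,0.36],Rt([0,0,-1],cy))
rel(tab-cx*.003+ez*0.10,Rt([0,0,-1],cy))
c=manip.calibration("top");s=manip.calibration("scene")
# tube end-bottom rim triangulation (top right end, scene left/upper end)
print(tri([c,s],[(311.5,191.5),(327.2,199.5)]))
print(tri([c,s],[(414.5,200),(242.8,207.1)]))
print("hinge",hinge)
E
```

```text
[[-0.     0.247 -0.969]
 [ 0.001 -0.969 -0.247]
 [-1.    -0.001 -0.   ]]
shift [-0.1498, -0.2521, -0.3692] turn [-1.4292, -0.0007, 0.0006]
shift [0.0543, -0.3277, -0.4605] turn [-1.4292, -0.0007, 0.0006]
(array([0.53464674, 0.11361413, 0.17119567]), [[-1.0, 0.3], [-0.9, -0.0]])
(array([ 0.5203495 , -0.18357451,  0.06617607]), [[0.3, -0.1], [0.3, 0.0]])
hinge [ 0.53965588 -0.35793548  0.056     ]
```

drive_tool --increments '[-0.03,-0.25,-0.35,-1.43,0,0,1,-0.03,-0.25,-0.35,-1.43,0,0,1,-0.03,-0.25,-0.35,-1.43,0,0,1,-0.03,-0.25,-0.35,-1.43,0,0,1,-0.03,-0.25,-0.35,-1.43,0,0,1,-0.03,-0.25,-0.35,-1.43,0,0,1,-0.03,-0.25,-0.35,-1.43,0,0,1,-0.03,-0.25,-0.35,-1.43,0,0,1]'

```text
time_s: 0.95
tcp_pos: [0.4127, -0.2988, 0.2384]
tool_rot: [1.293, 1.153, -1.293]
ft_force: [-0.1, 0.1, 0.7]
grip_width: 0.0855
```

Run:
```python
from h import *
p,R0,o=state();print(o["time_s"],p.round(4),np.round(o["q"],3),np.round(R0,3).tolist())
rel(tab-cx*.003+ez*0.10,Rt([0,0,-1],cy))
```

```text
0.95 [ 0.4127 -0.2988  0.2384] [-0.756  0.296  1.8   -0.     1.045 -0.641] [[-0.0, 0.993, -0.115], [-0.0, -0.115, -0.993], [-1.0, 0.0, 0.0]]
shift [0.0824, 0.0919, -0.1363] turn [-0.2232, 0.0001, 0.0]
```

drive_tool --increments '[0.03,0.092,-0.136,-0.223,0,0,0.8,0.06,0.092,-0.136,-0.223,0,0,0.75,0.06,0.092,-0.136,-0.223,0,0,0.75,0.06,0.092,-0.136,-0.223,0,0,0.75,0.06,0.092,-0.136,-0.223,0,0,0.75,0.06,0.092,-0.136,-0.223,0,0,0.75]'

```text
time_s: 1.55
tcp_pos: [0.5195, -0.1765, 0.178]
tool_rot: [1.133, 1.257, -1.133]
ft_force: [-0.5, -1.2, 0.4]
grip_width: 0.064
```

Run:
```python
from h import *
c=manip.calibration("wrist");im=manip.camera("wrist");cv2.imwrite("pics/w1.png",im[:,:,::-1])
p,R0,o=state();print(o["time_s"],p.round(4),np.round(o["q"],3),o["grip_width"])
print("tab proj",proj(c,tab+[0,0,.006]),"hinge",proj(c,hinge), "edge", proj(c,tab+cx*.022+ez*.004))
b=im[:,:,::-1].copy();hsv=cv2.cvtColor(b,cv2.COLOR_BGR2HSV);m=cv2.inRange(hsv,(5,180,120),(20,255,255))
k,_=cv2.findContours(m,cv2.RETR_EXTERNAL,cv2.CHAIN_APPROX_NONE)
for q in k:
    if cv2.contourArea(q)>200:
        r=cv2.minAreaRect(q);w=np.array([onz(c,x,.062)[:2] for x in cv2.boxPoints(r)]);print(r,np.round(w,4).tolist(),w.mean(0).round(4))
```

```text
1.6 [ 0.5193 -0.1772  0.1784] [-0.449  0.42   1.785 -0.     0.937 -0.551] 0.0641810245846778
tab proj [321.84153075 193.45704816] hinge [322.26994674 333.04506669] edge [321.89525445 212.87909729]
((320.5, 200.5), (27.0, 27.0), 90.0) [[0.504, -0.1717], [0.5318, -0.1689], [0.5352, -0.1981], [0.5067, -0.2011]] [ 0.5194 -0.1849]
```

View pics/w1.png

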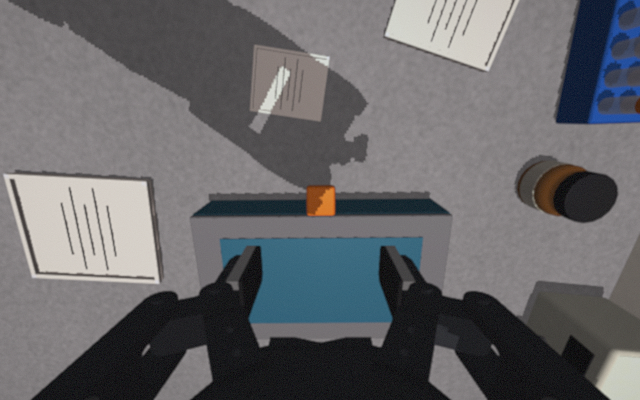

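The wrist view shows the tab centred between the fingers at (320,200), and the lid edges are parallel to the image. I'm descending now, then pinching.

drive_tool --increments '[0.045,0,0,0,0,0,0.7,0.09,0,0,0,0,0,0.7,0.12,0,0,0,0,0,0.7,0.138,0,0,0,0,0,0.7,0.138,0,0,0,0,0,0.3,0.138,0,0,0,0,0,0.1,0.138,0,0,0,0,0,0.1,0.138,0,0,0,0,0,0.1]' --force 35

```text
time_s: 2.4
tcp_pos: [0.5199, -0.1776, 0.0415]
tool_rot: [1.133, 1.253, -1.133]
ft_force: [-2.8, -6.8, -1.9]
grip_width: 0.0283
```

Run:
```python
from h import *
c=manip.calibration("wrist");im=manip.camera("wrist");cv2.imwrite("pics/w2.png",im[150:400,150:490,::-1])
p,R0,o=state();print(o["time_s"],p.round(4),np.round(o["q"],3),o["grip_width"],o["ft_force"])
```

```text
2.45 [ 0.5199 -0.1777  0.0415] [-4.49e-01  6.16e-01  1.90e+00 -1.00e-03  6.24e-01 -5.50e-01] 0.028185361771740705 [-2.08124889 -6.31729398  1.00981091]
```

View pics/w2.png

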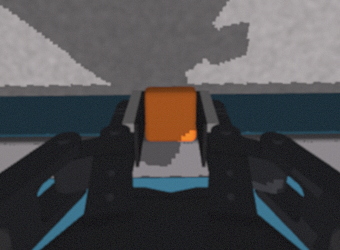

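drive_tool --increments '[-0.0146,0,0.0006,0,0,0,0.1,-0.0292,0,0.0023,0,0,0,0.1,-0.0435,0,0.0053,0,0,0,0.1,-0.0576,0,0.0093,0,0,0,0.1,-0.0713,0,0.0144,0,0,0,0.1,-0.0845,0,0.0207,0,0,0,0.1,-0.0972,0,0.0279,0,0,0,0.1,-0.1093,0,0.0363,0,0,0,0.1]'

```text
time_s: 3.25
tcp_pos: [0.5239, -0.2151, 0.1508]
tool_rot: [1.132, 1.251, -1.134]
ft_force: [4.7, -16.0, -15.4]
grip_width: 0.0263
```

Run:
```python
from h import *
p,R0,o=state();print(o["time_s"],p.round(4),o["grip_width"],np.round(o["ft_force"],1),np.round(R0,3).tolist())
for a,b in((.64,8),(1.28,8)):
    print([ (round(-.183*(np.sin(a+i*.08)-np.sin(a)),4),round(.183*(np.cos(a)-np.cos(a+i*.08)),4)) for i in range(1,9)])
c=manip.calibration("wrist");im=manip.camera("wrist");cv2.imwrite("pics/w3.png",im[:,:,::-1])
```

```text
3.25 [ 0.5239 -0.2151  0.1508] 0.026277943035785654 [  4.7 -16.  -15.4] [[0.003, 0.995, 0.102], [-0.004, 0.102, -0.995], [-1.0, 0.003, 0.004]]
[(np.float64(-0.0114), np.float64(0.0092)), (np.float64(-0.022), np.float64(0.0193)), (np.float64(-0.0318), np.float64(0.0302)), (np.float64(-0.0406), np.float64(0.0418)), (np.float64(-0.0485), np.float64(0.0541)), (np.float64(-0.0554), np.float64(0.0671)), (np.float64(-0.0613), np.float64(0.0805)), (np.float64(-0.066), np.float64(0.0943))]
[(np.float64(-0.0036), np.float64(0.0142)), (np.float64(-0.0061), np.float64(0.0286)), (np.float64(-0.0074), np.float64(0.0432)), (np.float64(-0.0076), np.float64(0.0578)), (np.float64(-0.0066), np.float64(0.0724)), (np.float64(-0.0044), np.float64(0.0869)), (np.float64(-0.0011), np.float64(0.1011)), (np.float64(0.0034), np.float64(0.1151))]
```

View pics/w3.png

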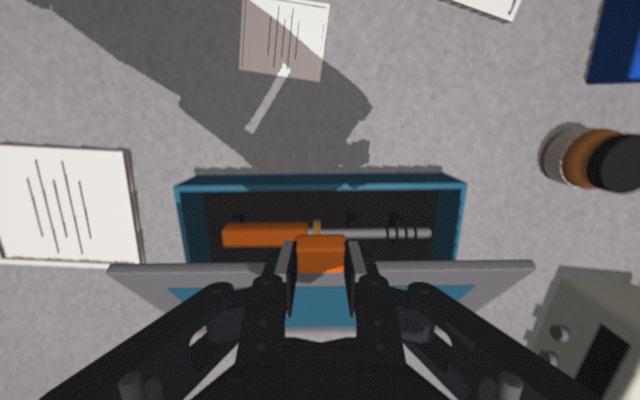

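The lid is following at about 0.64 rad and the wrist view shows the rod inside. There is a slight radial pull, so I'll continue with the arc slightly inward.

drive_tool --increments '[-0.0104,0,0.0102,0,0,0,0.1,-0.0205,0,0.0205,0,0,0,0.1,-0.03,0,0.0315,0,0,0,0.1,-0.0386,0,0.043,0,0,0,0.1,-0.0463,0,0.0553,0,0,0,0.1,-0.053,0,0.0681,0,0,0,0.1,-0.0588,0,0.0813,0,0,0,0.1,-0.0633,0,0.095,0,0,0,0.1]'

```text
time_s: 4.1
tcp_pos: [0.5341, -0.3076, 0.2148]
tool_rot: [1.135, 1.252, -1.131]
ft_force: [7.9, 1.9, -0.6]
grip_width: 0.0259
```

Run:
```python
from h import *
p,R0,o=state();print(o["time_s"],p.round(4),o["grip_width"],np.round(o["ft_force"],1))
```

```text
4.1 [ 0.5341 -0.3076  0.2148] 0.025864150364108336 [ 7.9  1.9 -0.6]
```

drive_tool --increments '[-0.0034,0,0.0142,0,0,0,0.1,-0.0058,0,0.0286,0,0,0,0.1,-0.0071,0,0.0432,0,0,0,0.1,-0.0073,0,0.0578,0,0,0,0.1,-0.0063,0,0.0724,0,0,0,0.1,-0.0041,0,0.0869,0,0,0,0.1,-0.0008,0,0.1011,0,0,0,0.1,-0.0008,0,0.1011,0,0,0,0.1]'

```text
time_s: 4.9
tcp_pos: [0.5457, -0.4105, 0.2175]
tool_rot: [1.134, 1.244, -1.131]
ft_force: [9.1, -2.2, 14.3]
grip_width: 0.0259
```

Run:
```python
from h import *
p,R0,o=state();print(o["time_s"],p.round(4),o["grip_width"],np.round(o["ft_force"],1))
im=manip.camera("scene");cv2.imwrite("pics/s3.png",im[:,:,::-1])
```

```text
4.9 [ 0.5457 -0.4105  0.2175] 0.02586531509170751 [ 9.1 -2.2 14.3]
```

View pics/s3.png

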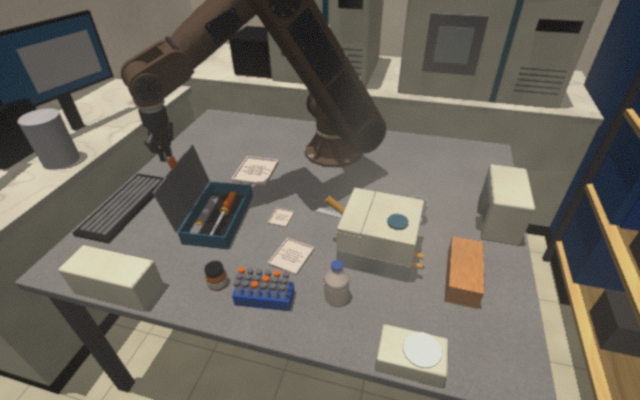

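The lid is past upright and leaning back (scene 185,185). I'll release and lift clear.

drive_tool --increments '[0,0,0,0,0,0,0.6,0,0,0,0,0,0,0.7,0,0,0,0,0,0,0.7,-0.02,0,0,0,0,0,0.7,-0.06,0,0,0,0,0,0.7,-0.1,0,0,0,0,0,0.7,-0.12,0,-0.05,0,0,0,0.7,-0.12,0,-0.1,0,0,0,0.7]'

```text
time_s: 5.75
tcp_pos: [0.5333, -0.312, 0.3358]
tool_rot: [1.135, 1.251, -1.134]
ft_force: [1.4, 0.6, -0.4]
grip_width: 0.0596
```

Run:
```python
from h import *
p,R0,o=state();print(o["time_s"],p.round(4),o["grip_width"],np.round(o["ft_force"],1),np.round(o["q"],2))
# approx rod grip: case centre = tab + 102mm cx ; rod at -20 ; y unknown
cc=tab+.102*cx; print("case centre",cc)
rel((cc-.02*cx-.04*cy)[:2].tolist()+[0.22],Rt([0,0,-1],cx),flip=False)
```

```text
5.75 [ 0.5333 -0.312   0.3358] 0.0595505487320504 [ 1.4  0.6 -0.4] [-0.64  0.39  1.4  -0.    1.36 -0.74]
case centre [ 0.53101593 -0.2784034   0.056     ]
shift [0.1155, -0.0394, -0.0536] turn [1.5625, -0.0001, -0.0039]
```

drive_tool --increments '[0,-0.03,-0.05,0.15,0,0,0.6,0,-0.039,-0.054,1.56,0,0,0.6,0,-0.039,-0.054,1.56,0,0,0.6,0,-0.039,-0.054,1.56,0,0,0.6,0,-0.039,-0.054,1.56,0,0,0.6,0.03,-0.039,-0.054,1.56,0,0,0.6,0.05,-0.039,-0.054,1.56,0,0,0.6,0.08,-0.039,-0.054,1.56,0,0,0.6]'

```text
time_s: 6.55
tcp_pos: [0.4891, -0.2623, 0.2536]
tool_rot: [1.962, 0.465, -1.96]
ft_force: [1.0, -0.1, 0.2]
grip_width: 0.0515
```

Run:
```python
from h import *
p,R0,o=state();print(o["time_s"],p.round(4),o["grip_width"],np.round(o["q"],2))
cc=tab+.102*cx
rel((cc-.02*cx-.04*cy)[:2].tolist()+[0.22],Rt([0,0,-1],cx),flip=False)
```

```text
6.55 [ 0.4891 -0.2623  0.2536] 0.0514737185275578 [-0.61  0.35  1.68 -0.    1.12  0.49]
shift [0.0336, 0.0004, 0.0003] turn [0.3585, -0.0009, -0.0013]
```

drive_tool --increments '[0,0,0,0.15,0,0,0.6,0,0,0,0.358,0,0,0.6,0,0,0,0.358,0,0,0.6,0,0,0,0.358,0,0,0.6,0,0,0,0.358,0,0,0.6]'

```text
time_s: 7.05
tcp_pos: [0.489, -0.2622, 0.2535]
tool_rot: [2.161, 0.126, -2.161]
ft_force: [-0.2, -0.1, 0.6]
grip_width: 0.051
```

Run:
```python
from h import *
p,R0,o=state();c=manip.calibration("wrist");im=manip.camera("wrist");print(o["time_s"],p.round(4),R0.round(3).tolist())
b=im[:,:,::-1].copy();cv2.imwrite("pics/w4.png",b)
hsv=cv2.cvtColor(b,cv2.COLOR_BGR2HSV);m=cv2.inRange(hsv,(3,170,90),(20,255,255))
k,_=cv2.findContours(m,cv2.RETR_EXTERNAL,cv2.CHAIN_APPROX_NONE)
for q in k:
    if cv2.contourArea(q)>200:
        r=cv2.minAreaRect(q);w=np.array([onz(c,x,.045) for x in cv2.boxPoints(r)]);print(r,np.round(w[:,:2],4).tolist(),w.mean(0).round(4))
im=manip.camera("top");cv2.imwrite("pics/t4.png",im[:,:,::-1])
```

```text
7.05 [ 0.489  -0.2622  0.2535] [[-0.0, 0.117, -0.993], [0.0, -0.993, -0.117], [-1.0, -0.0, 0.0]]
((321.5, 187.5), (63.0, 15.0), 90.0) [[0.513, -0.2513], [0.5153, -0.2711], [0.427, -0.2823], [0.4245, -0.2611]] [ 0.47   -0.2664  0.045 ]
((567.0906372070312, 166.986572265625), (57.40708923339844, 44.7786865234375), 10.007980346679688) [[0.5104, -0.5557], [0.5686, -0.5458], [0.5649, -0.6244], [0.5058, -0.6382]] [ 0.5374 -0.591   0.045 ]
```

View pics/w4.png

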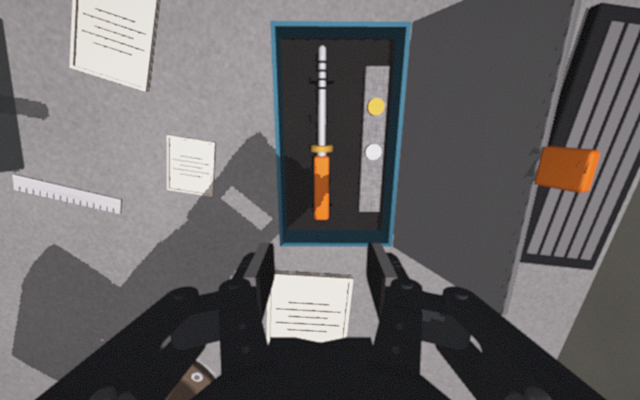

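View pics/t4.png

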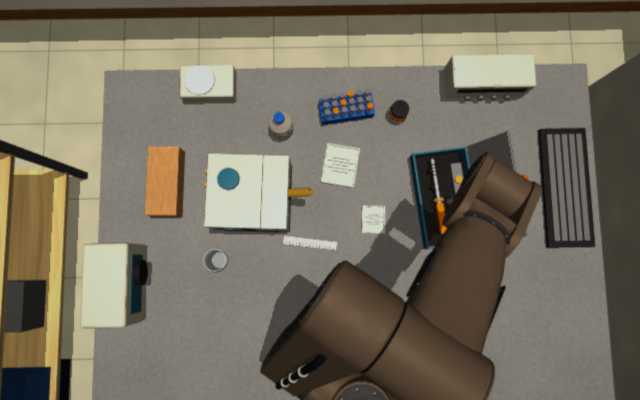

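The wrist view shows the rod at (321,130–220) with its handle centre at (321,187) and a steady block at (375,140). The lid is open on its stop, with its tab at (567,167). I'm going down on the handle.

drive_tool --increments '[0.045,0.002,0.0194,0,0,0,0.55,0.09,0.002,0.0194,0,0,0,0.55,0.135,0.002,0.0194,0,0,0,0.55,0.17,0.002,0.0194,0,0,0,0.55,0.2,0.002,0.0194,0,0,0,0.55,0.22,0.002,0.0194,0,0,0,0.55,0.237,0.002,0.0194,0,0,0,0.55,0.237,0.002,0.0194,0,0,0,0.55]'

```text
time_s: 7.95
tcp_pos: [0.4693, -0.2659, 0.0147]
tool_rot: [2.16, 0.127, -2.166]
ft_force: [-0.9, -0.8, 0.4]
grip_width: 0.0466
```

Run:
```python
from h import *
p,R0,o=state();print(o["time_s"],p.round(4),o["grip_width"],np.round(o["ft_force"],1),np.round(o["q"],2))
c=manip.calibration("wrist");im=manip.camera("wrist");cv2.imwrite("pics/w5.png",im[:,:,::-1])
```

```text
7.95 [ 0.4693 -0.2659  0.0147] 0.04664447827290456 [-0.9 -0.8  0.4] [-0.64  0.65  1.93 -0.    0.56  0.82]
```

View pics/w5.png

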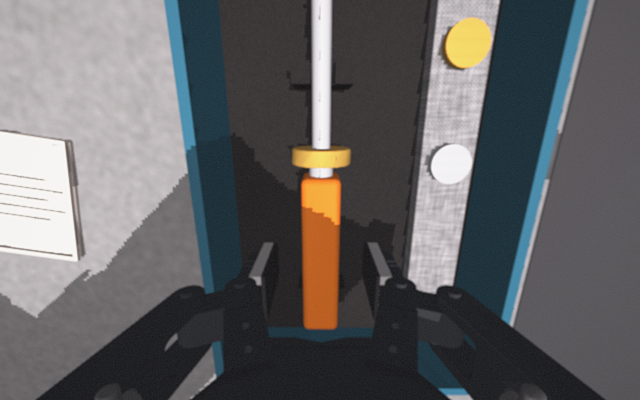

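The handle at (321,255) is centred between the pads. Closing and lifting.

drive_tool --increments '[0,0,0,0,0,0,0.3,0,0,0,0,0,0,0.05,0,0,0,0,0,0,0.05,0,0,0,0,0,0,0.05,-0.01,0,0,0,0,0,0.05,-0.03,0,0,0,0,0,0.05,-0.06,0,0,0,0,0,0.05,-0.1,0,0,0,0,0,0.05]' --force 70

```text
time_s: 8.8
tcp_pos: [0.4694, -0.266, 0.1176]
tool_rot: [2.161, 0.126, -2.164]
ft_force: [-0.7, 0.1, -1.5]
grip_width: 0.0172
```

drive_tool --increments '[-0.05,0,0,0,0,0,0.05,-0.1,0,0,0,0,0,0.05,-0.15,0,0,0,0,0,0.05,-0.2,0,0,0,0,0,0.05,-0.24,0,0,0,0,0,0.05]'

```text
time_s: 9.3
tcp_pos: [0.4694, -0.2659, 0.3608]
tool_rot: [2.164, 0.122, -2.159]
ft_force: [1.0, -0.7, -1.6]
grip_width: 0.0175
```

Run:
```python
from h import *
p,R0,o=state();print(o["time_s"],p.round(4),o["grip_width"],np.round(o["ft_force"],1),np.round(o["q"],2))
c=manip.calibration("wrist");im=manip.camera("wrist");cv2.imwrite("pics/w6.png",im[:,:,::-1])
```

```text
9.3 [ 0.4694 -0.2659  0.3608] 0.01749472296192618 [ 1.  -0.7 -1.6] [-0.64  0.24  1.54 -0.    1.35  0.82]
```

View pics/w6.png

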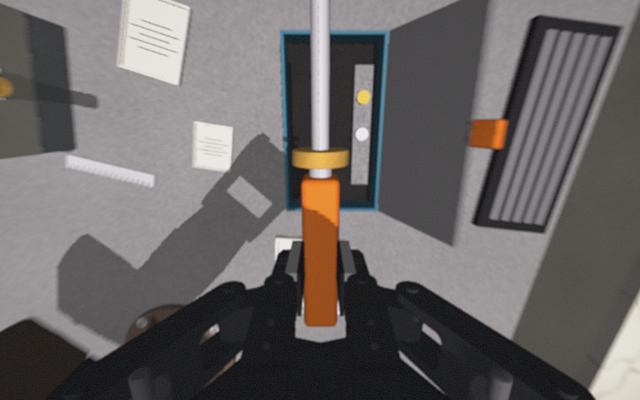

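Run:
```python
from h import *
c=manip.calibration("top");s=manip.calibration("scene");w=manip.calibration("wrist")
im=manip.camera("top");cv2.imwrite("pics/t6.png",im[:,:,::-1])
print("lower rim",onz(c,(311.7,191.8),.165),"root",onz(c,(288,192.8),.133))
e1=onz(c,(308,191.8),.172)
print(e1)
g=im[:,:,::-1].copy()
cv2.imwrite("pics/t6c.png",cv2.resize(g[140:245,195:325],None,fx=6,fy=5.6,interpolation=cv2.INTER_CUBIC))
p,R0,o=state()
for t in([-.0193,0,-.059],[-.0193,0,-.051],[-.0193,.015,-.055],[-.0193,-.015,-.055],[-.0193,0,-.045],[-.0193+.0,0,-.1]):print(t,proj(w,p+R0@np.array(t)))
```

```text
lower rim [0.53531153 0.11062167 0.165     ] root [0.53781654 0.17603722 0.133     ]
[0.53454089 0.12036393 0.172     ]
[-0.0193, 0, -0.059] [319.68594966 146.28693887]
[-0.0193, 0, -0.051] [319.69172914 161.58961201]
[-0.0193, 0.015, -0.055] [348.14443825 153.99797944]
[-0.0193, -0.015, -0.055] [291.22960474 153.99948369]
[-0.0193, 0, -0.045] [319.6959462  172.75537066]
[-0.0193, 0, -0.1] [319.65318319  59.52912195]
```

View pics/t6c.png

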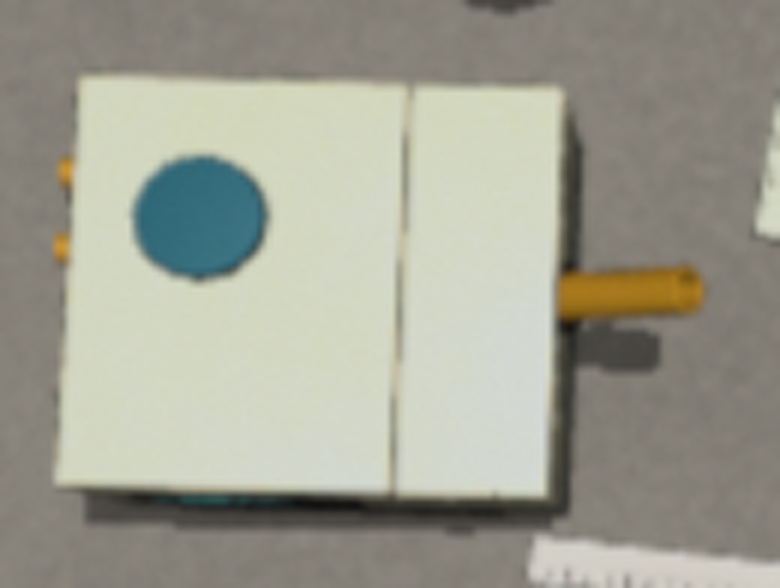

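Run:
```python
from h import *
c=manip.calibration("top")
f=lambda u,v:(u/6+195-.4,v/5.6+140-.4)
pts=[onz(c,f(*q),.160) for q in((80,76),(563,88),(548,496),(55,487))]
P=np.array(pts)[:,:2];print(P.round(4))
for i in range(4):
    d=P[(i+1)%4]-P[i];print(np.linalg.norm(d).round(4),np.degrees(np.arctan2(d[1],d[0])).round(2))
m=P.mean(0);print("centre",m)
ang=np.radians(np.mean([np.degrees(np.arctan2(*(P[0]-P[1])[::-1])),np.degrees(np.arctan2(*(P[3]-P[2])[::-1]))]))
# tank y axis direction = +y face direction
ty=np.array([np.cos(ang),np.sin(ang)]);print("ty",ty,np.degrees(ang)); print("mouth via tank",m-ty*.170)
tx=(P[0]+P[1]-P[2]-P[3]);print("tx ang",np.degrees(np.arctan2(tx[1],tx[0])))
print("mouth ring",onz(c,f(685,289.5),.175), "root", onz(c,f(560,297),.133))
```

```text
[[0.646  0.3903]
 [0.6367 0.1724]
 [0.4394 0.1806]
 [0.4473 0.3991]]
0.2182 -92.44
0.1974 177.61
0.2186 87.95
0.1989 -2.51
centre [0.54234668 0.28559226]
ty [0.03917887 0.99923221] 87.754641691162
mouth via tank [0.53568627 0.11572279]
tx ang -2.452530140792108
mouth ring [0.53546017 0.1182432  0.175     ] root [0.5382732  0.17621613 0.133     ]
```

```bash
cat >> h.py <<'E'
mouth=np.array([0.5355,0.117,0.175]);th=np.radians(87.65)
hh=np.array([np.cos(th),np.sin(th),0]);a35=np.radians(35)
d=hh*np.cos(a35)-ez*np.sin(a35);t=-hh*np.sin(a35)-ez*np.cos(a35)
RI=np.column_stack([t,np.cross(-d,t),-d])
def tcp_for(dist,m=None,off=0.0193,L=0.179):
    m=mouth if m is None else m
    return m-d*(dist+L)+off*t
E
python3 - <<'E'
from h import *
print(np.linalg.det(RI),RI.round(3).tolist(),tcp_for(.09))
rel(tcp_for(.09),RI,flip=False)
E
```

```text
0.9999999999999999 [[-0.024, 0.999, -0.034], [-0.573, -0.041, -0.818], [-0.819, 0.0, 0.574]] [ 0.52601084 -0.1142273   0.31348243]
shift [0.0491, -0.1455, -0.0722] turn [-1.3708, -0.5054, 0.4206]
```

drive_tool --increments '[0.005,-0.015,-0.007,-0.137,-0.051,0.042,0.05,0.01,-0.03,-0.014,-0.274,-0.101,0.084,0.05,0.015,-0.045,-0.021,-0.411,-0.152,0.126,0.05,0.02,-0.06,-0.029,-0.548,-0.202,0.168,0.05,0.025,-0.075,-0.036,-0.685,-0.253,0.21,0.05,0.03,-0.09,-0.043,-0.822,-0.303,0.252,0.05,0.035,-0.1,-0.05,-0.96,-0.354,0.294,0.05,0.04,-0.115,-0.058,-1.097,-0.404,0.336,0.05]'

```text
time_s: 10.2
tcp_pos: [0.5143, -0.1449, 0.3162]
tool_rot: [1.043, 0.665, -1.653]
ft_force: [0.4, -0.1, -1.6]
grip_width: 0.0173
```

Run:
```python
from h import *
p,R0,o=state();print(o["time_s"],p.round(4),o["grip_width"],np.round(o["q"],2))
rel(tcp_for(.09),RI,flip=False)
```

```text
10.2 [ 0.5143 -0.1449  0.3162] 0.017264307382401936 [-0.15  0.3   1.66 -0.52  1.25  0.38]
shift [-0.013, 0.0011, -0.0303] turn [-0.2782, -0.1095, 0.0954]
```

drive_tool --increments '[-0.006,0,-0.015,-0.139,-0.055,0.048,0.05,-0.013,0.001,-0.03,-0.278,-0.11,0.095,0.05,-0.013,0.001,-0.03,-0.278,-0.11,0.095,0.05,-0.013,0.001,-0.03,-0.278,-0.11,0.095,0.05,-0.013,0.001,-0.03,-0.278,-0.11,0.095,0.05]'

```text
time_s: 10.7
tcp_pos: [0.526, -0.1156, 0.3142]
tool_rot: [0.775, 0.734, -1.481]
ft_force: [0.5, -0.3, -1.2]
grip_width: 0.0172
```

Run:
```python
from h import *
p,R0,o=state();c=manip.calibration("wrist");im=manip.camera("wrist");print(o["time_s"],p.round(4),np.round(o["q"],2),np.abs(R0-RI).max())
cv2.imwrite("pics/w7.png",im[:,:,::-1]);np.savez("w7.npz",im=im,pose=c["pose"],mtx=c["mtx"])
tip=p+R0@[-.0193,0,-.179];print("tip",tip,proj(c,tip),"mouth",proj(c,mouth))
for n in("scene","top"):
    im=manip.camera(n);cv2.imwrite(f"pics/{n}7.png",im[:,:,::-1]);cc=manip.calibration(n);print(n,proj(cc,tip),proj(cc,mouth))
```

```text
10.7 [ 0.526  -0.1156  0.3142] [-0.04  0.31  1.71 -0.66  1.21  0.27] 0.008687882792384638
tip [0.53410831 0.0420399  0.22766261] [ 323.3221149  -167.01585578] mouth [ 315.76972152 -589.43631933]
scene [303.05210723 180.81941265] [327.32914074 198.85389588]
top [338.15056276 188.629199  ] [309.23448327 191.27420677]
```

View pics/w7.png

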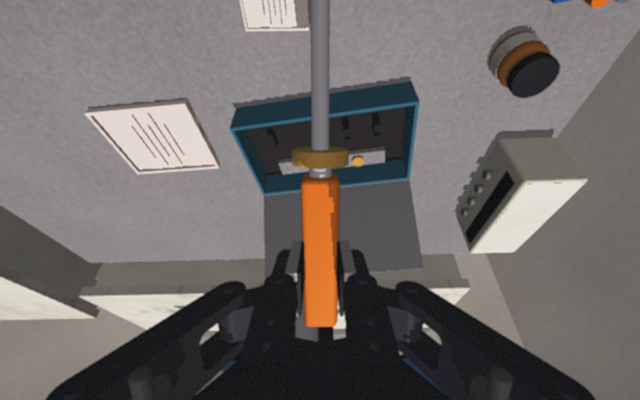

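View pics/scene7.png

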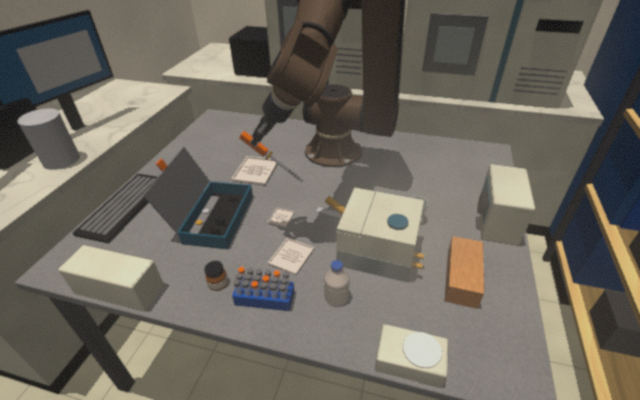

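View pics/top7.png

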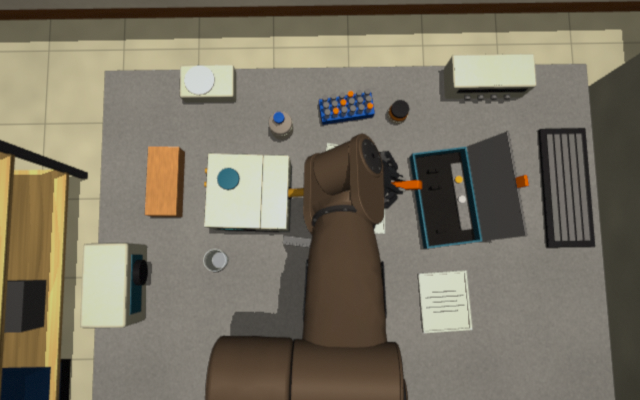

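The wrist camera can't see the tube in this tilted pose and the arm hides it from the top camera. I'll level the tool and take two wrist views of the mouth, offset to each side of the rod, for a better fix.

```bash
cat >> h.py <<'E'
RL=np.column_stack([-ez,np.cross(-hh,-ez),-hh])
E
python3 - <<'E'
from h import *
rel([0.47,0.03,0.34],RL,flip=False)
E
```

```text
shift [-0.1031, -0.0632, -0.1024] turn [-0.0088, 0.6091, -0.0001]
```

drive_tool --increments '[-0.035,-0.02,0,-0.005,0.149,0,0.05,-0.07,-0.04,-0.03,-0.009,0.298,0,0.05,-0.09,-0.063,-0.06,-0.009,0.447,0,0.05,-0.103,-0.063,-0.102,-0.009,0.609,0,0.05,-0.103,-0.063,-0.102,-0.009,0.609,0,0.05,-0.103,-0.063,-0.102,-0.009,0.609,0,0.05,-0.103,-0.063,-0.102,-0.009,0.609,0,0.05]'

```text
time_s: 11.55
tcp_pos: [0.4703, 0.0292, 0.34]
tool_rot: [1.236, 1.189, -1.24]
ft_force: [-0.3, -0.1, -1.9]
grip_width: 0.0175
```

Run:
```python
from h import *
p,R0,o=state();c=manip.calibration("wrist");im=manip.camera("wrist");print(o["time_s"],p.round(4),np.round(o["q"],2),np.abs(o["dq"]).max())
cv2.imwrite("pics/wA.png",im[:,:,::-1]);np.savez("wA.npz",im=im,pose=c["pose"],mtx=c["mtx"]);print(proj(c,mouth))
```

```text
11.55 [0.4703 0.0292 0.34  ] [-0.08  0.15  1.72 -0.    1.28 -0.04] 0.008926665248328839
[376.85997013 102.4471691 ]
```

drive_tool --increments '[0,0.045,0,0,0,0,0.05,0,0.09,0,0,0,0,0.05,0,0.12,0,0,0,0,0.05,0,0.14,0,0,0,0,0.05,0,0.14,0,0,0,0,0.05,0,0.14,0,0,0,0,0.05]'

```text
time_s: 12.2
tcp_pos: [0.6098, 0.0245, 0.3391]
tool_rot: [1.236, 1.191, -1.24]
ft_force: [-0.3, 0.5, -1.4]
grip_width: 0.0174
```

Run:
```python
from h import *
p,R0,o=state();c=manip.calibration("wrist");im=manip.camera("wrist");print(o["time_s"],p.round(4),np.round(o["q"],2),np.abs(o["dq"]).max())
cv2.imwrite("pics/wB.png",im[:,:,::-1]);np.savez("wB.npz",im=im,pose=c["pose"],mtx=c["mtx"]);print(proj(c,mouth))
```

```text
12.2 [0.6098 0.0245 0.3391] [-0.07  0.37  1.41 -0.    1.36 -0.03] 0.02568273870221016
[251.3045658  103.46902137]
```

View pics/wA.png

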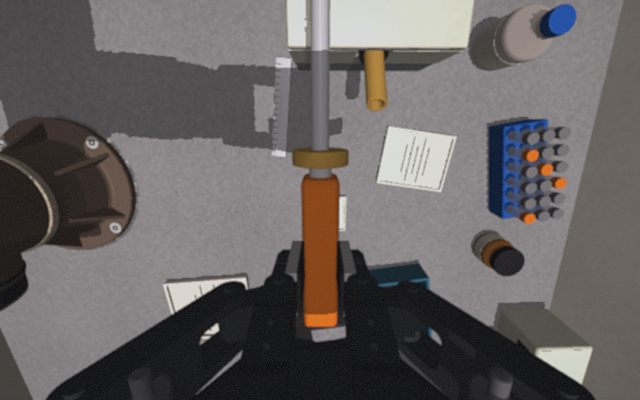

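View pics/wB.png

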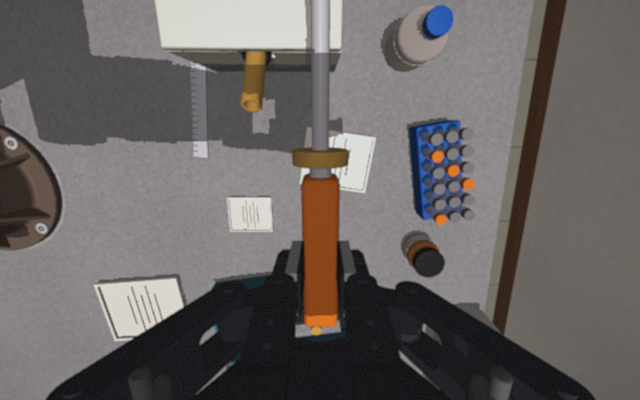

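Both wrist views show the tube and mouth, at about (376,103) in A and (252,103) in B. I'll enlarge the mouths.

Run:
```python
from h import *
o=[]
for n,(x,y) in(("A",(355,45)),("B",(230,45))):
    b=cv2.imread(f"pics/w{n}.png")[y:y+75,x:x+45]
    o.append(cv2.resize(b,None,fx=8,fy=8,interpolation=cv2.INTER_NEAREST))
cv2.imwrite("pics/AB.png",np.hstack(o))
```

```text
(no output)
```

View pics/AB.png

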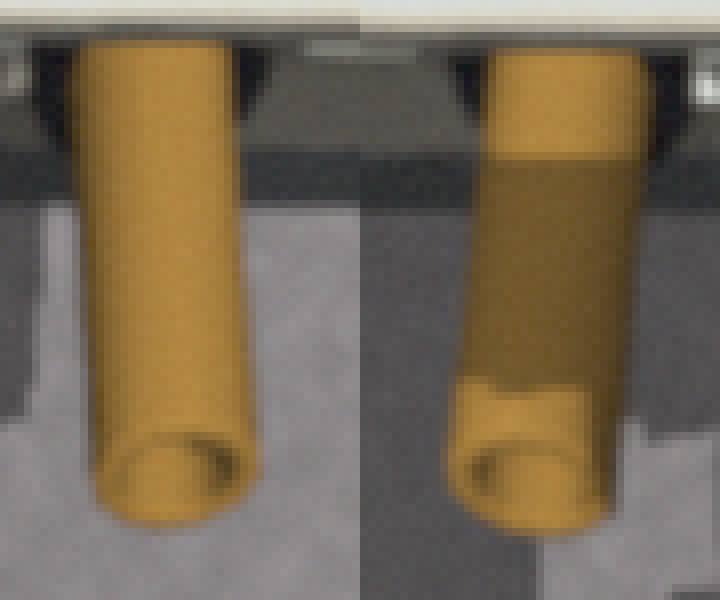

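Run:
```python
from h import *
A,B=[dict(np.load(f"w{n}.npz")) for n in "AB"]
print(tri([A,B],[(376.9,104.4),(250.75,105.1)]))
print("on z",onz(A,(376.9,104.4),.175),onz(B,(250.75,105.1),.175))
# axis: tube upper section centres row y=100 (zoomed) -> images
r=lambda x,y,X,Y:((x+.5)/8-.5+X,(y+.5)/8-.5+Y)
a=[r((92+248)/2,300,355,45),r((78+236)/2,100,355,45)]
b=[r((463+627)/2-360,350,230,45),r((487+652)/2-360,90,230,45)]
na=np.cross(ray(A,a[0])[1],ray(A,a[1])[1]);nb=np.cross(ray(B,b[0])[1],ray(B,b[1])[1])
dd=np.cross(na,nb);dd/=np.linalg.norm(dd);dd*=np.sign(dd[1]);print("dir",dd,"d",d,"elev",np.degrees(np.arcsin(dd[2])),"az",np.degrees(np.arctan2(dd[1],dd[0])))
```

```text
(array([0.53518544, 0.11504434, 0.17710903]), [[0.0, -0.2], [0.0, 0.2]])
on z [0.53558624 0.11494927 0.175     ] [0.5346943  0.11532133 0.175     ]
dir [ 0.03773578  0.82574674 -0.56277734] d [ 0.0335883   0.81846313 -0.57357644] elev -34.248087630996736 az 87.38346224250705
```

```bash
sed -i 's/^mouth=.*;th/mouth=np.array([0.5352,0.1152,0.1753]);th/' h.py
python3 - <<'E'
from h import *
print(tcp_for(.05)); rel(tcp_for(.05),RI,flip=False)
E
```

```text
[ 0.52705437 -0.08328877  0.29083937]
shift [0.049, -0.0781, 0.111] turn [0.0027, -0.6097, 0.0007]
```

drive_tool --increments '[0,-0.03,0.04,0,-0.05,0,0.05,0,-0.06,0.08,0,-0.15,0,0.05,0,-0.078,0.111,0,-0.3,0,0.05,0.02,-0.078,0.111,0.003,-0.45,0.001,0.05,0.049,-0.078,0.111,0.003,-0.61,0.001,0.05,0.049,-0.078,0.111,0.003,-0.61,0.001,0.05,0.049,-0.078,0.111,0.003,-0.61,0.001,0.05,0.049,-0.078,0.111,0.003,-0.61,0.001,0.05]'

```text
time_s: 13.05
tcp_pos: [0.5281, -0.0833, 0.2926]
tool_rot: [0.773, 0.736, -1.473]
ft_force: [-0.1, -0.8, -1.1]
grip_width: 0.0171
```

Run:
```python
from h import *
p,R0,o=state();print(o["time_s"],p.round(4),np.round(o["q"],2),np.abs(R0-RI).max())
tip=p+R0@[-.0193,0,-.179]
rel(tcp_for(.05),RI,flip=False)
print("tip in tube frame (x,lateral-up,out)",[(tip-mouth)@v for v in(np.cross(hh,ez),-t,-d)])
cc=manip.calibration("scene");im=manip.camera("scene");print(proj(cc,tip),proj(cc,mouth))
cv2.imwrite("pics/sc8.png",cv2.resize(im[150:240,260:370,::-1],None,fx=6,fy=6,interpolation=cv2.INTER_CUBIC))
```

```text
13.05 [ 0.5281 -0.0833  0.2926] [ 0.02  0.33  1.73 -0.66  1.2   0.34] 0.003475948917408045
shift [0.0015, -0.001, -0.001] turn [-0.0024, -0.003, -0.0026]
tip in tube frame (x,lateral-up,out) [np.float64(0.0014011924955556337), np.float64(0.002016801077234217), np.float64(0.051052580354728816)]
[313.61837368 188.36830944] [326.77833515 198.6221484 ]
```

View pics/sc8.png

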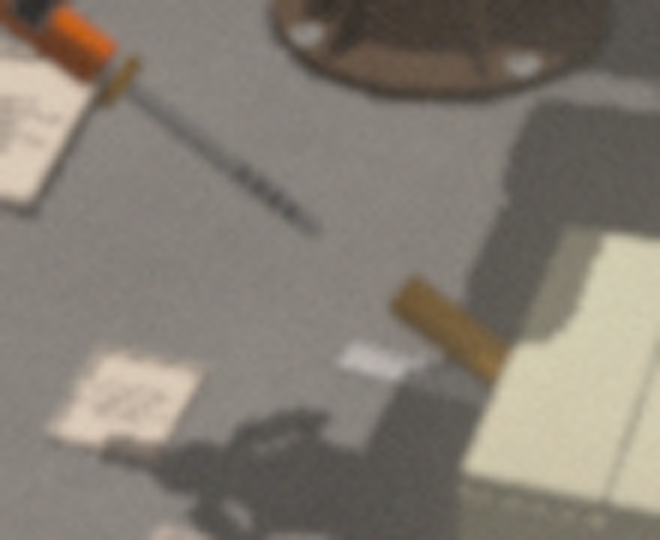

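drive_tool --increments '[0.0015,-0.001,-0.01,-0.002,-0.003,-0.003,0.05,0.0015,-0.001,-0.02,-0.002,-0.003,-0.003,0.05,0.0015,-0.001,-0.031,-0.002,-0.003,-0.003,0.05,0.0015,-0.001,-0.031,-0.002,-0.003,-0.003,0.05,0.0015,-0.001,-0.031,-0.002,-0.003,-0.003,0.05]'

```text
time_s: 13.6
tcp_pos: [0.5278, -0.0582, 0.2717]
tool_rot: [0.764, 0.737, -1.477]
ft_force: [0.4, -0.1, -2.1]
grip_width: 0.0173
```

```bash
cat > chk.py <<'E'
from h import *
import sys
p,R0,o=state();print(o["time_s"],p.round(4),o["grip_width"],np.round(o["ft_force"],1),np.abs(R0-RI).max().round(4))
tip=p+R0@[-.0193,0,-.179]
rel(tcp_for(float(sys.argv[1])),RI,flip=False)
print("tip in tube frame (x,up,out)",np.round([(tip-mouth)@v for v in(np.cross(hh,ez),-t,-d)],4))
if len(sys.argv)>2:
    cc=manip.calibration("scene");im=manip.camera("scene");print(proj(cc,tip),proj(cc,mouth))
    cv2.imwrite(sys.argv[2],cv2.resize(im[160:220,270:360,::-1],None,fx=8,fy=8,interpolation=cv2.INTER_CUBIC))
E
python3 chk.py 0.02 pics/sc9.png
```

```text
13.6 [ 0.5278 -0.0582  0.2717] 0.017283435840037432 [ 0.4 -0.1 -2.1] 0.0029
shift [-0.0012, 0.0003, 0.0016] turn [0.0022, 0.0027, 0.0021]
tip in tube frame (x,up,out) [-0.0006 -0.0017  0.0184]
[321.7445127  195.16170641] [326.77833515 198.6221484 ]
```

View pics/sc9.png

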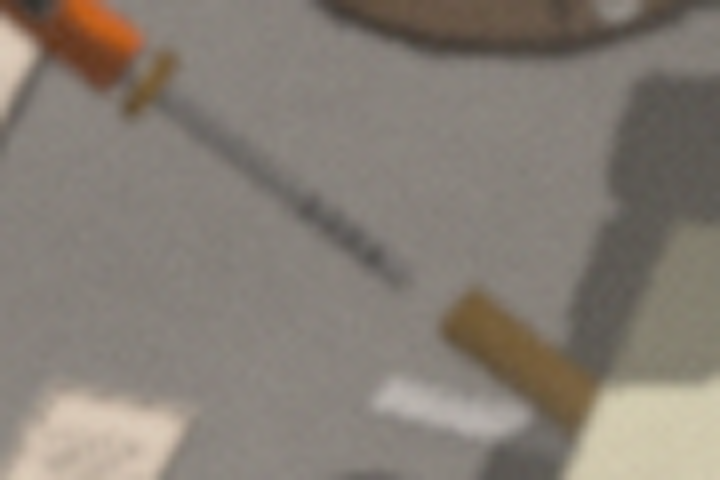

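drive_tool --increments '[-0.0014,0,0,0.002,0.003,0.002,0.05,-0.0014,0,0,0.002,0.003,0.002,0.05,-0.0014,0,0,0.002,0.003,0.002,0.05,-0.0014,0,0,0.002,0.003,0.002,0.05]'

```text
time_s: 14.05
tcp_pos: [0.5277, -0.0578, 0.2732]
tool_rot: [0.769, 0.737, -1.475]
ft_force: [-0.4, -0.1, -2.1]
grip_width: 0.0174
```

```bash
python3 chk.py 0.02 pics/sc10.png
python3 - <<'E'
from h import *
p,R0,o=state();cc=manip.calibration("scene")
z=lambda q:(((q-[270,160])+.5)*8-.5).round(1)
for s in(-.062,-.1,-.14,-.179):print(s,z(proj(cc,p+R0@[-.0193,0,s])))
for s in(0,.03,.05):print("tube",s,z(proj(cc,mouth+d*s)))
E
```

```text
14.05 [ 0.5277 -0.0578  0.2732] 0.017401597708578485 [-0.4 -0.1 -2.1] 0.001
shift [0.0001, 0.0004, 0.001] turn [-0.001, -0.0004, 0.0]
tip in tube frame (x,up,out) [-0.0002  0.0002  0.019 ]
[321.88542219 194.7821775 ] [326.77833515 198.6221484 ]
-0.062 [170.2  92.9]
-0.1 [251.8 154.9]
-0.14 [336.7 219.5]
-0.179 [418.7 281.8]
tube 0 [457.7 312.5]
tube 0.03 [519.8 359.7]
tube 0.05 [561.  390.9]
```

View pics/sc10.png

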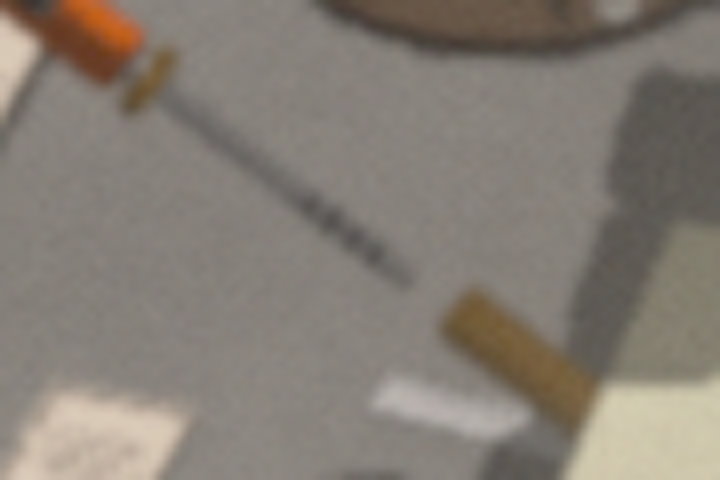

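```bash
cat > perp.py <<'E'
from h import *
p,R0,o=state();cc=manip.calibration("scene")
ims=np.mean([manip.camera("scene").astype(float) for _ in range(4)],0)
pr=lambda X:proj(cc,X)
def prof(X,Y,sgn,ch):
    a,b=pr(X),pr(Y);u=(b-a)/np.linalg.norm(b-a);n=np.array([-u[1],u[0]])
    s=np.arange(-6,6.01,.25);L=np.linspace(0,1,12)
    acc=0
    for l in L:
        q=a+(b-a)*l;m=(q[None]+s[:,None]*n).astype(np.float32)
        acc=acc+cv2.remap(ims.astype(np.float32),m[:,0].reshape(1,-1),m[:,1].reshape(1,-1),cv2.INTER_CUBIC)[0]
    f=ch(acc/len(L));f=sgn*f
    base=np.interp(s,[s[:6].mean(),s[-6:].mean()],[np.median(f[:6]),np.median(f[-6:])])
    w=np.clip(f-base,0,None);w[w<.25*w.max()]=0
    return (w*s).sum()/w.sum(),n,w.max(), np.round((f-base)[::4],1)
g=lambda v:v.mean(1); sat=lambda v:v[:,0]-v[:,2]
P=lambda s:p+R0@[-.0193,0,s]
print("rod near",prof(P(-.075),P(-.11),-1,g));print("rod far",prof(P(-.135),P(-.17),-1,g))
print("tube",prof(mouth+d*.015,mouth+d*.045,1,sat))
print("px/mm",np.linalg.norm(pr(mouth-t*.001)-pr(mouth)),np.linalg.norm(pr(mouth+[.001,0,0])-pr(mouth)))
_,n,_,_=prof(mouth,mouth+d*.05,1,sat);print("n",n,"dn/up mm",(pr(mouth-t*.001)-pr(mouth))@n,"dn/x mm",(pr(mouth+[.001,0,0])-pr(mouth))@n)
E
python3 perp.py
```

```text
rod near (np.float64(0.7191698312728935), array([-0.60538255,  0.79593465]), np.float64(26.206530371377625), array([ 0.3, -0.1,  0.1,  0.4,  4.3, 12.7, 20.6, 26.2, 19.2,  6. ,  1. ,
       -0.2,  0.7]))
rod far (np.float64(0.6529861398801357), array([-0.60538255,  0.79593465]), np.float64(36.4514422749364), array([-0.2,  0.2, -0.1, -0.2,  4.6, 18. , 31.2, 36. , 23.4,  6.8,  0.2,
       -0.2,  0.2]))
tube (np.float64(-0.43060204666053314), array([-0.60510739,  0.79614386]), np.float64(45.95197593334109), array([-1.1,  1.9, 15.4, 34.8, 44.7, 45.6, 43.1, 38.8, 32.1, 19.8,  6.5,
        0.7, -0.6]))
px/mm 0.2523644008492097 0.2182823266836741
n [-0.60510739  0.79614386] dn/up mm -0.24972814658677098 dn/x mm 0.21163350783832643
```

Run:
```python
from h import *
for n in("w5","w6","w7","wA","wB"):
    b=cv2.imread(f"pics/{n}.png").astype(float)
    sat=(b[:,:,2]-b[:,:,0])
    r=sat[150:164,270:372].mean(0); h=.5*np.median(r[35:65]); 
    i=np.where(r>h)[0];l,rr=i[0],i[-1]
    L=270+l-(r[l]-h)/(r[l]-r[l-1]);Q=270+rr+(r[rr]-h)/(r[rr]-r[rr+1])
    c=sat[:,330:345].mean(1)[135:185];hc=.5*c.max();j=np.where(c>hc)[0]
    hd=sat[260,270:372];k=np.where(hd>.5*np.median(hd[45:58]))[0]
    print(n,"collar cols",round(L,2),round(Q,2),round(Q-L,2),"rows",135+j[0],135+j[-1],"handle",270+k[0],270+k[-1])
```

```text
w5 collar cols 292.31 349.58 57.26 rows 150 184 handle 303 338
w6 collar cols 292.64 347.87 55.23 rows 151 184 handle 304 336
w7 collar cols 291.9 362.87 70.97 rows 148 184 handle 304 335
wA collar cols 292.68 347.16 54.48 rows 149 184 handle 305 336
wB collar cols 292.74 347.02 54.27 rows 149 184 handle 305 336
```

The scene profiles put the rod about 1 px (~4 mm) below the tube line. In the wrist views the collar also looks smaller after gripping, so the rod sits ~4 mm nearer the fingertips than I assumed. I'll shift 4 mm up, perpendicular to the tube, and recheck.

drive_tool --increments '[-0.002,0,0,0,0,0,0.05,-0.004,0,0,0,0,0,0.05,-0.004,0,0,0,0,0,0.05,-0.004,0,0,0,0,0,0.05]'

```text
time_s: 14.7
tcp_pos: [0.5279, -0.0554, 0.2764]
tool_rot: [0.769, 0.737, -1.475]
ft_force: [0.9, -0.1, -2.0]
grip_width: 0.0172
```

```bash
sed -i 's/-\.0193/-.0153/' chk.py perp.py; sed -i 's/off=0.0193/off=0.0153/' h.py; python3 chk.py 0.02 pics/sc11.png; python3 perp.py
```

```text
14.7 [ 0.5279 -0.0554  0.2764] 0.017173594179769276 [ 0.9 -0.1 -2. ] 0.0008
shift [0.0002, 0.0003, 0.0011] turn [-0.0008, -0.0004, -0.0001]
tip in tube frame (x,up,out) [-0.0002  0.0003  0.0189]
[321.93624417 194.79504109] [326.77833515 198.6221484 ]
rod near (np.float64(-0.2589773961815218), array([-0.60530526,  0.79599343]), np.float64(26.389556884765625), array([ 0.4, -0.2,  0.3,  3.5, 11.6, 20.6, 26.4, 19. ,  5.8,  0.8, -0.3,
       -0.1,  0.1]))
rod far (np.float64(-0.35933875798583675), array([-0.60530526,  0.79599343]), np.float64(35.16593063709348), array([ 0.3, -0.1,  0.2,  4.8, 18.2, 30.4, 35.1, 23.2,  6.3,  0.4, -0.2,
       -0.1,  0.1]))
tube (np.float64(-0.4306087894594442), array([-0.60510739,  0.79614386]), np.float64(45.309504619864526), array([-1.4,  1.9, 15.2, 34.1, 44.4, 45. , 43.1, 38.5, 31.7, 19.1,  6.2,
        0.5, -0.7]))
px/mm 0.2523644008492097 0.2182823266836741
n [-0.60510739  0.79614386] dn/up mm -0.24972814658677098 dn/x mm 0.21163350783832643
```

View pics/sc11.png

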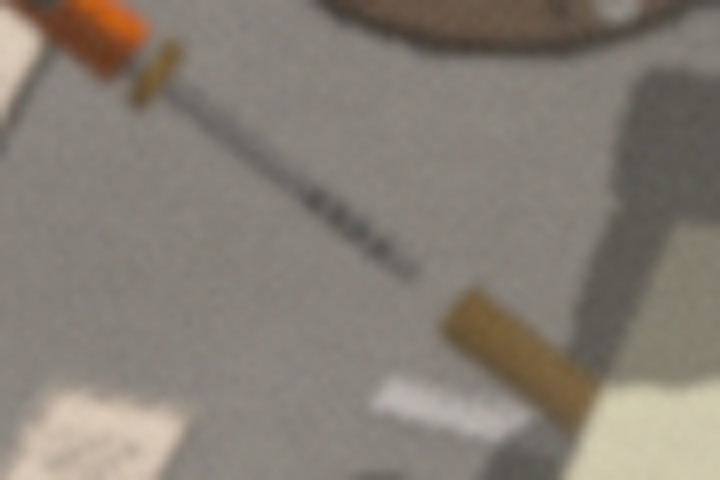

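The rod and tube centrelines now agree within 0.12 px (~0.5 mm). I'm starting the insertion slowly and watching the force.

drive_tool --increments '[0,0,-0.006,0,0,0,0.05,0,0,-0.012,0,0,0,0.05,0,0,-0.018,0,0,0,0.05,0,0,-0.024,0,0,0,0.05,0,0,-0.03,0,0,0,0.05,0,0,-0.035,0,0,0,0.05,0,0,-0.035,0,0,0,0.05]'

```text
time_s: 15.65
tcp_pos: [0.529, -0.0262, 0.2558]
tool_rot: [0.768, 0.737, -1.475]
ft_force: [-0.6, -0.9, -1.9]
grip_width: 0.0175
```

```bash
python3 chk.py -0.02 pics/sc12.png; python3 perp.py | head -2
```

```text
15.65 [ 0.529  -0.0262  0.2558] 0.017506198828100835 [-0.6 -0.9 -1.9] 0.0003
shift [0.0001, 0.0004, -0.0031] turn [0.0001, -0.0004, 0.0003]
tip in tube frame (x,up,out) [-0.0004  0.0001 -0.0169]
[331.20726428 201.8413553 ] [326.77833515 198.6221484 ]
rod near (np.float64(-0.2685616886086269), array([-0.60507685,  0.79616707]), np.float64(25.921615600585938), array([-0.3,  0.1,  0.4,  2.9, 11.6, 20.2, 25.9, 18.5,  5.2,  0.5, -0.3,
        0.1, -0.1]))
```

View pics/sc12.png

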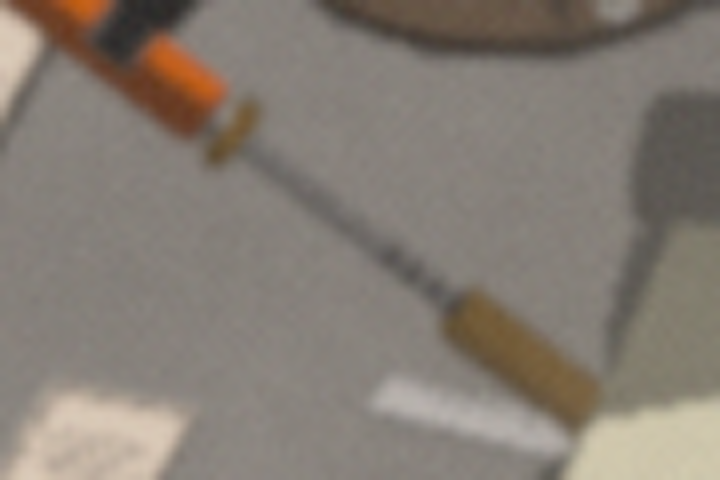

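The tip is inside the mouth (450,300) with no contact force. Continuing.

drive_tool --increments '[0,0,-0.01,0,0,0,0.05,0,0,-0.022,0,0,0,0.05,0,0,-0.034,0,0,0,0.05,0,0,-0.046,0,0,0,0.05,0,0,-0.058,0,0,0,0.05,0,0,-0.07,0,0,0,0.05,0,0,-0.08,0,0,0,0.05,0,0,-0.08,0,0,0,0.05]'

```text
time_s: 16.7
tcp_pos: [0.5317, 0.0397, 0.2095]
tool_rot: [0.767, 0.738, -1.475]
ft_force: [0.7, -0.4, -1.4]
grip_width: 0.017
```

```bash
python3 chk.py -0.12 pics/sc13.png
```

```text
16.7 [0.5317 0.0397 0.2095] 0.01696380959595346 [ 0.7 -0.4 -1.4] 0.0008
shift [-0.0, 0.0004, -0.0225] turn [0.0008, -0.0002, 0.0005]
tip in tube frame (x,up,out) [-0.0006  0.     -0.0975]
[351.82439129 217.50650954] [326.77833515 198.6221484 ]
```

View pics/sc13.png

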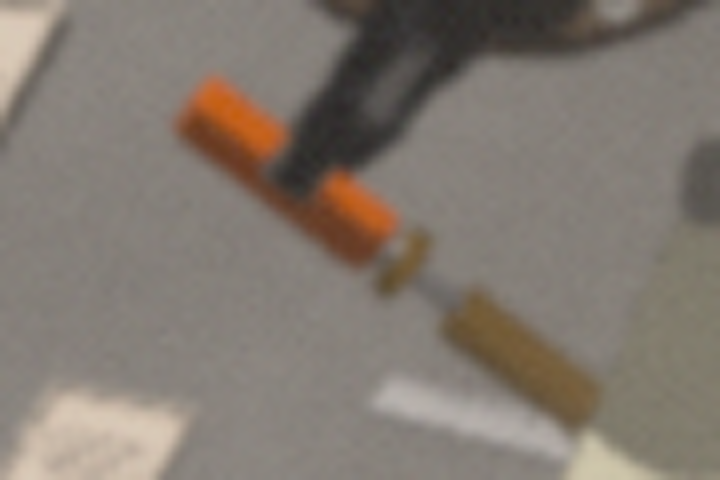

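drive_tool --increments '[0,0,-0.01,0,0,0,0.05,0,0,-0.016,0,0,0,0.05,0,0,-0.019,0,0,0,0.05,0,0,-0.021,0,0,0,0.05,0,0,-0.0225,0,0,0,0.05,0,0,-0.0225,0,0,0,0.05]'

```text
time_s: 17.35
tcp_pos: [0.5326, 0.0572, 0.1975]
tool_rot: [0.769, 0.737, -1.475]
ft_force: [0.3, 0.9, -1.0]
grip_width: 0.0172
```

```bash
python3 chk.py -0.12 pics/sc14.png
```

```text
17.35 [0.5326 0.0572 0.1975] 0.017182251541838285 [ 0.3  0.9 -1. ] 0.0008
shift [0.0002, 0.0002, -0.0013] turn [-0.0008, -0.0004, 0.0001]
tip in tube frame (x,up,out) [-1.000e-04  2.000e-04 -1.187e-01]
[357.17354085 221.62150473] [326.77833515 198.6221484 ]
```

View pics/sc14.png

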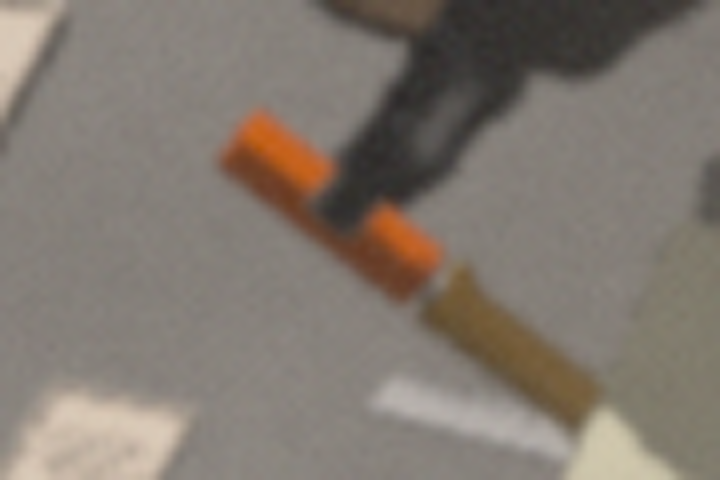

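Nearly touching, with no force yet. I'll advance in small steps until contact.

drive_tool --increments '[0,0,-0.001,0,0,0,0.05,0,0,-0.0015,0,0,0,0.05,0,0,-0.002,0,0,0,0.05,0,0,-0.002,0,0,0,0.05]'

```text
time_s: 17.8
tcp_pos: [0.5326, 0.0584, 0.1967]
tool_rot: [0.768, 0.736, -1.476]
ft_force: [-0.3, -3.3, 1.6]
grip_width: 0.0174
```

```bash
python3 chk.py -0.12
```

```text
17.8 [0.5326 0.0584 0.1967] 0.017422451516685065 [-0.3 -3.3  1.6] 0.0009
shift [0.0002, 0.0003, 0.0002] turn [-0.0009, 0.0005, 0.0002]
tip in tube frame (x,up,out) [-1.000e-04  1.000e-04 -1.202e-01]
```

drive_tool --increments '[0,0,-0.001,0,0,0,0.05,0,0,-0.0015,0,0,0,0.05,0,0,-0.0015,0,0,0,0.05,0,0,-0.0015,0,0,0,0.05]'

```text
time_s: 18.2
tcp_pos: [0.5326, 0.0585, 0.1967]
tool_rot: [0.767, 0.734, -1.477]
ft_force: [-1.7, -12.1, 8.5]
grip_width: 0.017
```

```bash
python3 chk.py -0.12 pics/sc15.png
```

```text
18.2 [0.5326 0.0585 0.1967] 0.01700022766471509 [ -1.7 -12.1   8.5] 0.0024
shift [0.0003, 0.0003, 0.0002] turn [-0.0015, 0.0029, 0.0005]
tip in tube frame (x,up,out) [ 0.     -0.0002 -0.1203]
[357.47389231 222.02916678] [326.77833515 198.6221484 ]
```

View pics/sc15.png

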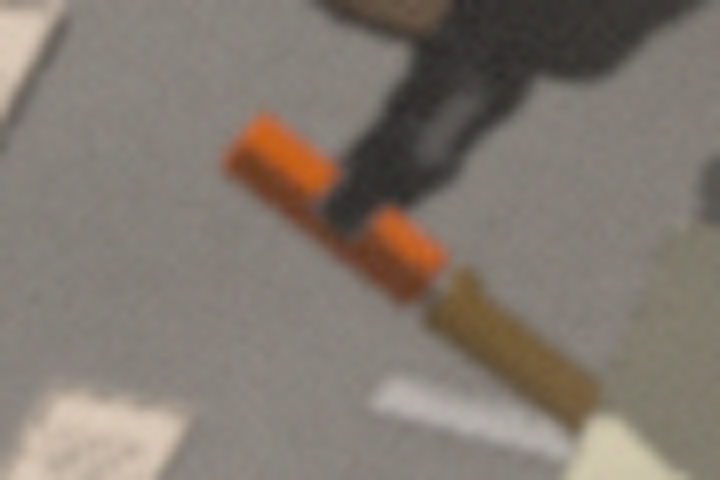

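The collar is seated against the rim: about 15 N along the tube and no more travel. Holding for more than a second.

drive_tool --increments '[0,0,0,0,0,0,0.05,0,0,0,0,0,0,0.05,0,0,0,0,0,0,0.05,0,0,0,0,0,0,0.05,0,0,0,0,0,0,0.05,0,0,0,0,0,0,0.05,0,0,0,0,0,0,0.05,0,0,0,0,0,0,0.05]'

```text
time_s: 19.05
tcp_pos: [0.5326, 0.0585, 0.1967]
tool_rot: [0.767, 0.734, -1.477]
ft_force: [-0.7, -11.1, 6.8]
grip_width: 0.0175
```

drive_tool --increments '[0,0,0,0,0,0,0.05,0,0,0,0,0,0,0.05,0,0,0,0,0,0,0.05,0,0,0,0,0,0,0.05,0,0,0,0,0,0,0.05,0,0,0,0,0,0,0.05]'

```text
time_s: 19.65
tcp_pos: [0.5326, 0.0585, 0.1967]
tool_rot: [0.767, 0.734, -1.477]
ft_force: [-0.8, -9.9, 7.4]
grip_width: 0.0174
```

```bash
python3 chk.py -0.12
```

```text
19.65 [0.5326 0.0585 0.1967] 0.01739367819783724 [-0.8 -9.9  7.4] 0.0023
shift [0.0003, 0.0003, 0.0002] turn [-0.0015, 0.0028, 0.0004]
tip in tube frame (x,up,out) [ 0.     -0.0002 -0.1203]
```

drive_tool --increments '[0,0,0.005,0,0,0,0.05,0,0,0.015,0,0,0,0.05,0,0,0.027,0,0,0,0.05,0,0,0.039,0,0,0,0.05,0,0,0.051,0,0,0,0.05,0,0,0.063,0,0,0,0.05,0,0,0.075,0,0,0,0.05,0,0,0.085,0,0,0,0.05]'

```text
time_s: 20.45
tcp_pos: [0.5297, -0.0106, 0.245]
tool_rot: [0.769, 0.736, -1.475]
ft_force: [0.3, -0.5, -0.9]
grip_width: 0.0175
```

drive_tool --increments '[0,0,0.012,0,0,0,0.05,0,0,0.024,0,0,0,0.05,0,0,0.036,0,0,0,0.05,0,0,0.048,0,0,0,0.05,0,0,0.06,0,0,0,0.05,0,0,0.075,0,0,0,0.05,0,0,0.09,0,0,0,0.05,0,0,0.1,0,0,0,0.05]'

```text
time_s: 21.25
tcp_pos: [0.5263, -0.0927, 0.3026]
tool_rot: [0.769, 0.736, -1.475]
ft_force: [-0.7, 0.8, -1.2]
grip_width: 0.0175
```

```bash
python3 chk.py 0.05 pics/sc16.png
python3 - <<'E'
from h import *
# tray position via wrist views A (unoccluded) and B, and top
for n in "AB":
    f=dict(np.load(f"w{n}.npz"));b=np.ascontiguousarray(f["im"][:,:,::-1]);h=cv2.cvtColor(b,cv2.COLOR_BGR2HSV)
    m=cv2.inRange(h,(0,0,170),(179,60,255));m=cv2.morphologyEx(m,cv2.MORPH_CLOSE,np.ones((9,9)))
    k,_=cv2.findContours(m,cv2.RETR_EXTERNAL,cv2.CHAIN_APPROX_NONE)
    for q in k:
        if cv2.contourArea(q)>800:
            r=cv2.minAreaRect(q);w=np.array([onz(f,x,.010) for x in cv2.boxPoints(r)])
            if w[:,0].max()<.8: print(n,np.round(r[0],1),w.mean(0).round(4),np.linalg.norm(w[0]-w[1]).round(3),np.linalg.norm(w[1]-w[2]).round(3))
E
```

```text
21.25 [ 0.5263 -0.0927  0.3026] 0.017484030067100427 [-0.7  0.8 -1.2] 0.0016
shift [0.0002, 0.0004, -0.0144] turn [-0.0016, -0.0003, -0.0002]
tip in tube frame (x,up,out) [-0.0001  0.0003  0.0644]
[309.9462482  185.71191018] [326.77833515 198.6221484 ]
A [205.3 287.1] [ 0.2232 -0.2193  0.01  ] 0.172 0.068
A [416.4 159.4] [0.6394 0.0245 0.01  ] 0.101 0.125
A [374.   33.5] [0.5609 0.2241 0.01  ] 0.3 0.093
B [141. 302.] [ 0.2236 -0.2555  0.01  ] 0.173 0.143
B [249.5 214. ] [ 0.472  -0.0687  0.01  ] 0.083 0.068
B [348.9 161.8] [0.6589 0.021  0.01  ] 0.1 0.08
B [248.5  28.5] [0.5048 0.2348 0.01  ] 0.283 0.078
```

View pics/sc16.png

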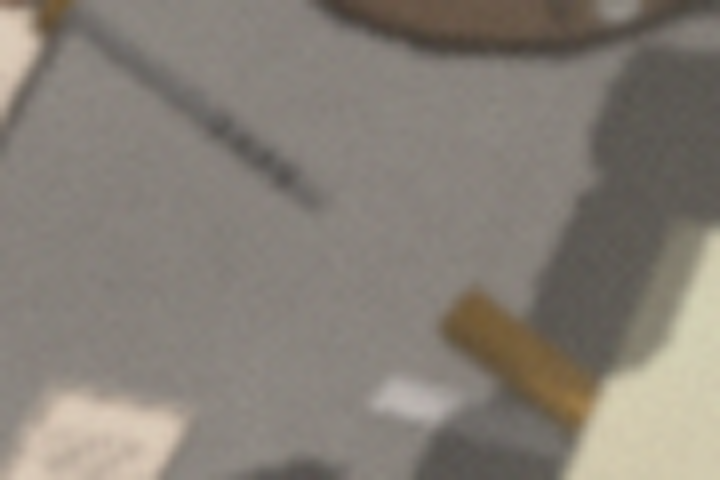

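The rod is fully out. The wrist views give the trays as 172x143, 125x101 and 83x68 mm. The middle one is centred at about (0.638, 0.026), which agrees with the top view. I'll level the rod with azimuth 50° so the gripper stays clear of the tube and the case.

```bash
cat >> h.py <<'E'
az=np.radians(50);r5=np.array([np.cos(az),np.sin(az),0])
RF=np.column_stack([-ez,np.cross(-r5,-ez),-r5])
goal=np.array([0.638,0.026,0.106]);PF=goal-RF@[-.0153,0,-.179]
E
python3 - <<'E'
from h import *
print(PF);rel(PF+ez*.14,RF,flip=False)
E
```

```text
[ 0.52294102 -0.11112196  0.0907    ]
shift [0.0697, -0.0028, -0.0269] turn [0.634, 0.588, -0.202]
```

drive_tool --increments '[0,0,0,0.105,0.098,-0.034,0.05,0.01,0,-0.005,0.211,0.196,-0.067,0.05,0.02,0,-0.01,0.317,0.294,-0.101,0.05,0.04,-0.001,-0.015,0.42,0.392,-0.135,0.05,0.055,-0.002,-0.02,0.53,0.49,-0.168,0.05,0.07,-0.003,-0.027,0.634,0.588,-0.202,0.05,0.07,-0.003,-0.027,0.634,0.588,-0.202,0.05,0.07,-0.003,-0.027,0.634,0.588,-0.202,0.05]'

```text
time_s: 22.1
tcp_pos: [0.5224, -0.11, 0.2289]
tool_rot: [1.698, 0.795, -1.704]
ft_force: [-0.2, 0.1, -2.2]
grip_width: 0.0177
```

Run:
```python
from h import *
p,R0,o=state();print(o["time_s"],p.round(4),np.round(o["q"],2))
rel(PF,RF,flip=False)
im=manip.camera("top");cv2.imwrite("pics/t17.png",im[:,:,::-1])
im=manip.camera("wrist");cv2.imwrite("pics/w17.png",im[:,:,::-1])
```

```text
22.1 [ 0.5224 -0.11    0.2289] [-0.33  0.34  1.76 -0.    1.04  0.37]
shift [0.1382, 0.0013, 0.0002] turn [0.002, 0.0028, 0.0013]
```

View pics/t17.png

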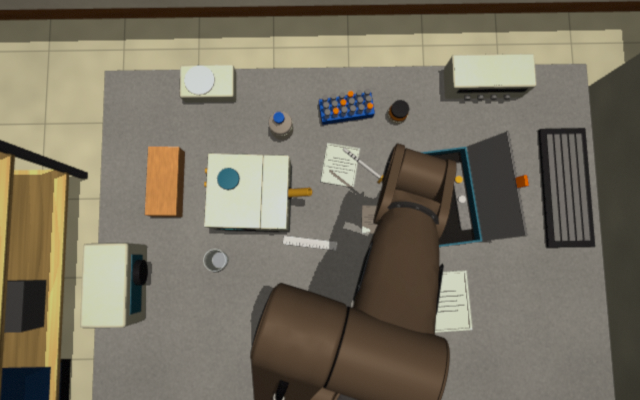

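View pics/w17.png

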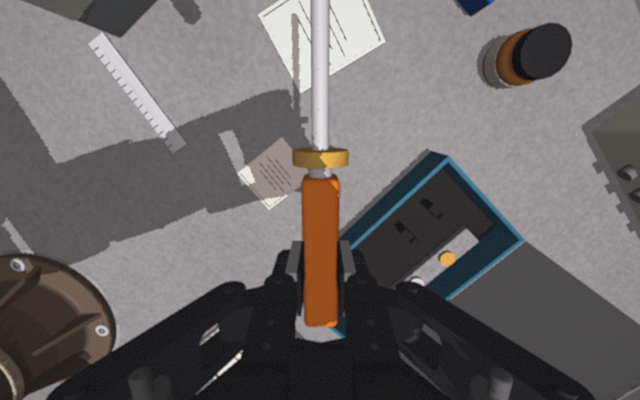

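drive_tool --increments '[0.02,0.001,0,0.002,0.003,0.001,0.05,0.045,0.001,0,0.002,0.003,0.001,0.05,0.07,0.001,0,0.002,0.003,0.001,0.05,0.095,0.001,0,0.002,0.003,0.001,0.05,0.115,0.001,0,0.002,0.003,0.001,0.05,0.13,0.001,0,0.002,0.003,0.001,0.05,0.138,0.001,0,0.002,0.003,0.001,0.05,0.138,0.001,0,0.002,0.003,0.001,0.05]'

```text
time_s: 23.0
tcp_pos: [0.5233, -0.1092, 0.0904]
tool_rot: [1.703, 0.796, -1.701]
ft_force: [-0.5, 0.6, -1.3]
grip_width: 0.0173
```

drive_tool --increments '[0,0,0,0,0,0,0.05,0,0,0,0,0,0,0.05,0,0,0,0,0,0,0.05,0,0,0,0,0,0,0.05,0,0,0,0,0,0,0.05]'

```text
time_s: 23.5
tcp_pos: [0.5232, -0.11, 0.091]
tool_rot: [1.705, 0.794, -1.701]
ft_force: [-0.5, -0.6, -1.5]
grip_width: 0.0172
```

Run:
```python
from h import *
p,R0,o=state();print(o["time_s"],p.round(4),np.round(o["ft_force"],1),np.abs(o["dq"]).max(),o["grip_width"])
rel(PF,RF,flip=False);tip=p+R0@[-.0153,0,-.179];print("tip",tip)
im=manip.camera("top");cv2.imwrite("pics/t18.png",cv2.resize(im[100:260,280:440,::-1],None,fx=3.7,fy=3.7,interpolation=cv2.INTER_CUBIC))
c=manip.calibration("top");z=lambda q:((q-[280,100]+.5)*3.7).round(1)
print("top tip",z(proj(c,tip)),"tray",z(proj(c,[.638,.026,.006])))
im=manip.camera("scene");cv2.imwrite("pics/s18.png",im[:,:,::-1])
cv2.imwrite("pics/s18c.png",cv2.resize(im[190:290,200:330,::-1],None,fx=6,fy=6,interpolation=cv2.INTER_CUBIC))
c=manip.calibration("scene");z=lambda q:((q-[200,190]+.5)*6).round(1)
print("scene tip",z(proj(c,tip)),"tray",z(proj(c,[.638,.026,.006])),"collar",z(proj(c,p+R0@[-.0153,0,-.059])))
```

```text
23.5 [ 0.5232 -0.11    0.091 ] [-0.5 -0.6 -1.5] 0.0022071222389121498 0.017222183722107185
shift [0.0003, 0.0005, 0.0011] turn [-0.001, -0.0025, 0.0001]
tip [0.63840748 0.02701695 0.10677133]
top tip [228.4 215.6] tray [224.5 240.5]
scene tip [539.6 259.9] tray [550.7 397.7] collar [424.1 131.9]
```

View pics/t18.png

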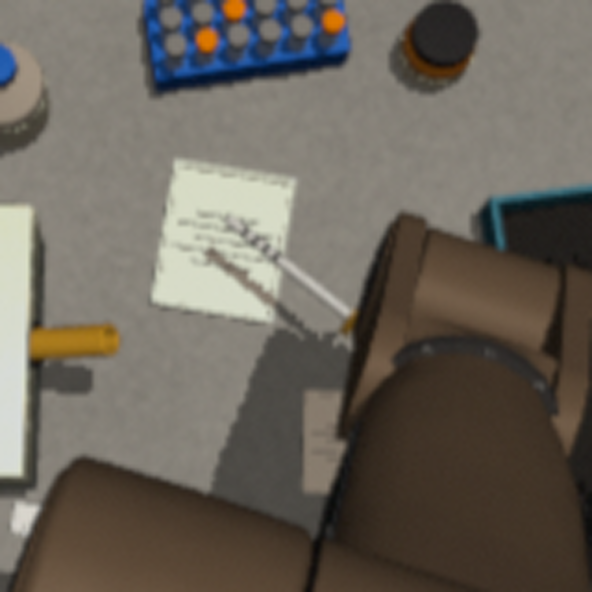

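View pics/s18.png

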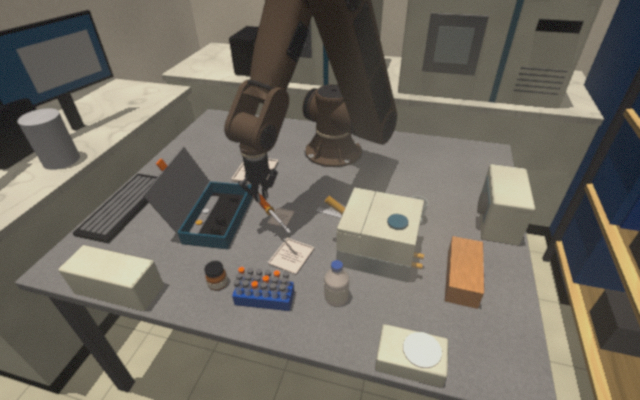

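View pics/s18c.png

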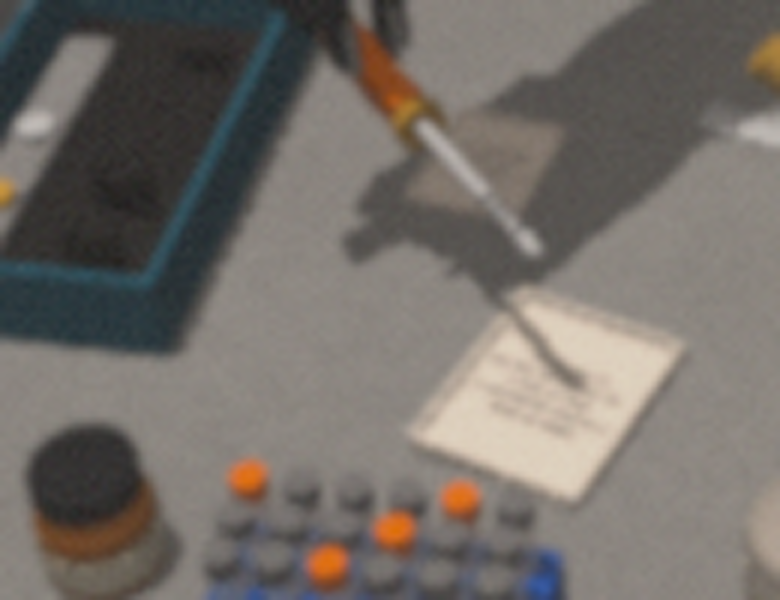

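Tip at (538,252) in the scene crop, about 10 cm above the tray centre by both views. The arm is still, the lid is open, and the bystanders are where they were in the first pictures. Handing in.

```bash
python3 -c "
from cell import manip
print(manip.sign_off())"
```

```text
the job is handed in; nothing more can be done
None
```

The job is done and handed in at about 23.6 s of the 72 s allowed; the sign-off gave no verdict.

**What I did:**
1. I swung the lid up past upright and let it fall back onto its stop.
2. I took out the gauge rod and pushed it down the tube until the collar met the rim. It pressed at about 12–15 N and stopped moving, and I held it there for more than 1.4 s.
3. I drew it right out and held it level with its tip above the middle-sized tray (about 120 x 100 mm).

**Last checks:**
- **Tip position:** by the arm's own readings it was at (0.638, 0.027, 0.107) m. That is about 1 mm from above the tray middle and 10 cm above its floor. The top and scene cameras agreed to within about 1.3 px.
- **State at hand-in:** the arm was still, the rod was gripped and clear of contact, and the lid was open. By eye, the other things on the bench had not moved.

**Checks that disagreed:**
- **Rod in the grip:** before insertion the scene camera showed the rod sitting about 4 mm nearer the fingertips than I had assumed. I corrected for this, and the rod went in without side force.
- **Tube mouth height:** the wrist cameras put it about 2 mm above the stated 175 mm. I used 175.3 mm.

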